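# Stand the washed oil bottle on the drain peg

### The job

Slide the loose drain stand squarely into the fenced corner of the drip tray so that it rests against both fences. Then take the empty oil bottle off the V-blocks, turn it neck down and slide it over the leaning peg until its mouth sits fully home on the peg's collar, and let go, with the stand still in the corner. Do not disturb the other parts on the bench.

Things in the scene. Friction and masses are not known exactly. Their poses are not given: they have to be found in the camera images.
- tray: Fixed flat steel drip tray, 240 (its x) by 220 (its y) mm; origin at the centre of its underside, z up. Floor 6 mm thick. Fences 5 mm thick, rising to 31 mm above the table, stand only along its far (+x) edge, inner face at x = +115 mm, and its right (-y) edge, inner face at y = -105 mm; the other two edges are open. The fenced corner is at +x, -y. The tray's +x points away from the robot within about 0.2 rad.
- stand: Loose drain stand, 0.5 to 0.72 kg, on the tray: a dark steel block 110 (x) by 100 (y) by 30 (z) mm, origin at the centre of its underside. From its top, 20 mm behind the centre (x = -20 mm), a round aluminium peg leans 25 degrees from vertical towards the stand's own +x (away from the robot). Pushed home in the corner with its axes along the tray's, its origin is at x = +60, y = -55 mm of the tray.
- peg_seat (a point): Centre of the upper face of the peg's collar (36 mm diameter), 22 mm along the peg from the block's top; the bottle's mouth rests on this face.
- peg_tip (a point): Centre of the tip of the peg, 82 mm along the peg axis from peg_seat. The peg is 15 mm in diameter, tapering to 6 mm over its last 12 mm.
- vblocks: Fixed dark steel plate 150 by 90 by 10 mm with two V-blocks, each 14 mm thick, centred at x = -40 and +40 mm; origin at the centre of its underside. The V-blocks hold the bottle with its axis 60 mm above the table; their highest edges reach about 57 mm. The fingers fit between the two blocks.
- bottle: Empty, hollow aluminium bottle, 0.10 to 0.17 kg, 175 mm long, lying on the V-blocks with its neck towards the robot. Origin on its axis in the middle of the straight body (110 mm long, 48 mm diameter, from x = -55 to +55 mm); x runs along the axis, from the neck to the flat base. Shoulder 20 mm, then a straight neck 45 mm long, 26 mm outside and 20 mm inside diameter. Its centre of mass is near x = -10 mm.
- bottle_mouth (a point): Centre of the bottle's open mouth, at x = -120 mm of the bottle.
- bottle_base (a point): Centre of the bottle's closed flat base, at x = +55 mm of the bottle.
- tappet_a: Loose steel bucket tappet, 33 mm diameter, 26 mm high, origin at the centre of its underside. Bystander.
- tappet_b: A second such tappet. Bystander.
- pulley: Loose toothed timing pulley lying flat, 105 mm diameter, 36 mm high with its hub, origin at the centre of its underside. Bystander.
- camshaft: Loose camshaft 340 mm long, 44 mm high, lying along its x, origin at the centre of its underside. Bystander.
- jar: Loose closed white jar, 68 mm diameter, 75 mm high, origin at the centre of its underside. Bystander.
- spray_can: Loose closed can, 60 mm diameter, 160 mm high, origin at the centre of its underside. Bystander.
- wrench: Loose steel wrench 180 mm long lying along its x. Bystander.
Things that resemble listed ones, but are neither listed nor needed, are in the scene too. What is shaped like the stand but orange or red is not meant.

How it is judged:
By the outcome, as a careful person would: the job done as asked, in the order asked, and still so for the second after the job is handed in, with the robot touching nothing.
It also fails if it takes over 72 s, if anything falls off the work surface, if the arm or the gripper's body presses on something with over 40 N, if the wrist force passes 120 N, or if a joint passes its speed limit or range.

### The arm

A 6-joint arm with a two-finger parallel gripper is mounted at the origin on the work surface. World frame = base frame: x ahead of the robot, y to its left, z up, the work surface at z = 0. Lengths are in m, angles in degrees, forces in N, time in s.
With the tool pointing down it reaches from about 0.375 to 0.9 m from the base axis. Payload 3.1 kg.
Tool frame: the origin (TCP) lies between the finger pads; the fingertips stand 19 mm ahead of it and the grasp point (between the pads) is the TCP; z points along the fingers, x is the direction in which the jaws open and shut, and the axes are right-handed (so a half turn about z gives the same grasp; the last joint's range is limited). The gripper opens to 87 mm and grips with 3 to 60 N. Pads are 19 mm wide; open, the fingers measure 117 mm over their backs; the gripper's body (75 mm by 190 mm) begins 51 mm behind the grasp point.
Start: joints at [-73.367, 30.224, 82.088, -0, 67.689, -10.227], TCP at [0.282, -0.558, 0.242] pointing down, gripper open.
Joint ranges: [-176.69, 176.69], [-43.24, 126.21], [12.49, 139.97], [-82, 262], [0, 151.66], [-163.58, 163.58]. Speed limits (degrees/s): [159.86, 159.86, 180, 180, 180, 180].

### API

Orientations are given as a 3x3 rotation matrix whose columns are the frame's x, y, z axes.
In Python, from rig import read_state, capture, camera_info, hand_in, spot_in, silhouettes gives the robot as it stands.
- The arm moves only by the shell command python3 -m jog 'ROWS'. ROWS is text: rows parted by semicolons, each of 7 numbers parted by spaces: the shift along the tool's x, y, z in m, then the turn, a rotation vector about the tool's x, y, z in degrees, then the opening, from 0 (shut) to 1 (fully open). A call has 1 to 8 rows; each row is the pose to reach, as a shift and turn from the pose commanded when the call began, along the tool's axes at that moment; what a row does not reach only later rows make up. A row lasts 1/8 s, in which the tool goes at most 62.5 mm and 10.7 degrees, less where a joint would pass 70% of its speed; a pose out of reach is approached as far as the arm can. A call with a gripper value outside its range is refused whole. The fingers move at their own pace and stop on an object; the grip force is fixed at half the most. Time passes only in rows, so rows that repeat a pose let the fingers close. It gives the time, the measured TCP pose, the force and the opening at its end, in the units of the state.
- read_state(): the state, without advancing time (a new reading comes with each control period).
- capture(name): name is "side" or "top"; returns (picture, depth): 400x640x3 uint8, red, green, blue; 400x640 float32, m along the optical axis (not along the pixel's ray), 0 where there is no reading.
- camera_info(name): a dict with "vfov" (degrees; the focal length in pixels is half the picture's height over the tangent of half this angle, whatever the lens; pixels are square), "cx", "cy" (the principal point, pixels), "R" (3x3) and "t" (3): a world point X has camera coordinates R X + t. Camera axes: x right, y down, z forward; pixel columns grow to the right and rows downward; lengths in m; the calibration is good to about 2 mm. A picture is of the moment at which its call begins. camera_info takes no time and is no camera call.
- hand_in(): hands the job in, once; it reports no verdict.
Trained networks look in the newest picture that a camera, given by its name, has taken for a name from the list of things; names that differ only in an ending like _2 or _b are one class to them, and where a whole thing is asked for, a point or a joint stands for the part that bears it (a point fixed in the world has none). Each returns a list of dicts, best first, with "score" (0 to 1); they miss things now and then, are a little off and sometimes report something else, mostly with a low value. They report only what shows in the picture. A call takes as long as a camera call. They do not tell look-alikes from the thing itself.
- spot_in(label, camera): "centre" ([x, y, z] in m, in world coordinates, good to about 4 mm: the middle of the surface that is visible of it).
- silhouettes(label, camera): "region" (400x640 bool, what is visible of it).
The state is a dict: "time_s": time; "joint_positions": joint angles; "qvel": joint speeds; "tau": joint torques, N m; "position": TCP position; "tcp_rot": TCP orientation; "force": force on the tool from outside, world axes, zero at the start; "moment": the same for the moment, N m; "opening": opening from 0.0 (shut) to 1.0 (fully open).
Only numpy, scipy, OpenCV 4.12 (cv2) and the standard library are available. Lean on these libraries where they do the work, as an engineer would, in place of code of your own. Each camera call takes 0.05 s, during which the arm holds its last target.

## Working session

There is one attempt and no reset: what is moved stays moved. The work goes in short steps, Python scripts to look and compute and a shell command to move; the robot and the scene stay as the last step left them, time stands still between calls to the robot, and variables do not carry over. Pictures are saved under pics/ and viewed, and the job is handed in when it is done.

```bash
ls; mkdir -p pics
python3 - <<'E'
from rig import *
import cv2
s=read_state();print({k:s[k] for k in('time_s','position','tcp_rot','opening','force')})
for n in('top','side'):
    p,d=capture(n);cv2.imwrite(f'pics/{n}0.png',p[:,:,::-1]);print(n,camera_info(n))
E
```

```text
pics
{'time_s': 0.0, 'position': array([ 0.28217565, -0.55689426,  0.24056262]), 'tcp_rot': array([[ 4.51737377e-01, -8.92150741e-01, -6.30800218e-04],
       [-8.92148361e-01, -4.51737654e-01,  2.09605722e-03],
       [-2.15495521e-03, -3.84100010e-04, -9.99997604e-01]]), 'opening': 0.9974145862990825, 'force': array([ 0.141094  ,  0.11492818, -0.20200106])}
top {'vfov': 47.9291190900769, 'cx': 322.56847903303736, 'cy': 198.56213486705826, 'R': array([[ 0.00257536, -0.99999317, -0.00265255],
       [-0.99093149, -0.00219565, -0.13435012],
       [ 0.13434338,  0.0029745 , -0.99093037]]), 't': array([-0.01066013,  0.5418237 ,  1.58171024])}
side {'vfov': 50.903579740555884, 'cx': 315.7842807543932, 'cy': 206.9560402900138, 'R': array([[-0.8756888 , -0.48265407,  0.01463452],
       [-0.31440795,  0.54691022, -0.77591034],
       [ 0.36649252, -0.6840572 , -0.63067343]]), 't': array([0.47280709, 0.25196224, 1.17277765])}
```

View pics/top0.png

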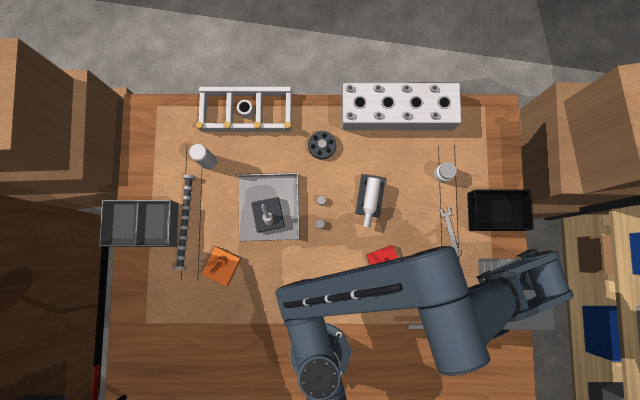

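View pics/side0.png

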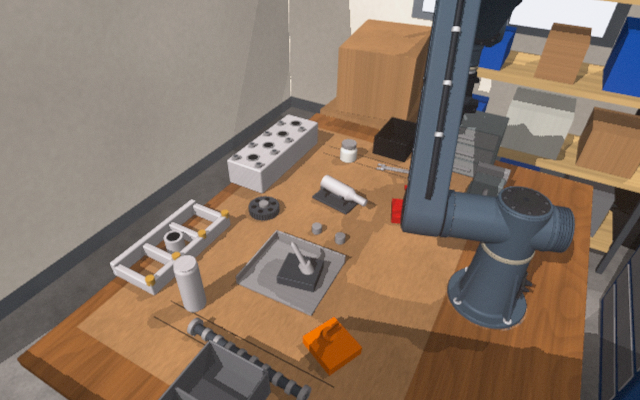

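The top view shows the tray centred near (268,207) with the dark stand at (267,212), the bottle at (371,200) with its neck down towards the robot, and the tappets at (320,200) and (320,224). The orange and red look-alikes are at (221,265) and (382,257). Next I'll measure these.

```bash
cat > h.py <<'E'
import numpy as np, cv2
from rig import *
def cam(n):
    c=camera_info(n); f=200/np.tan(np.radians(c['vfov'])/2)
    return c,f
def cloud(n,d):
    c,f=cam(n); v,u=np.mgrid[0:400,0:640]
    P=np.stack([(u-c['cx'])/f*d,(v-c['cy'])/f*d,d],-1)
    W=(P-c['t'])@np.array(c['R']); W[d==0]=np.nan
    return W
def proj(n,X):
    c,f=cam(n); q=np.asarray(X)@np.array(c['R']).T+c['t']
    return np.stack([q[...,0]/q[...,2]*f+c['cx'],q[...,1]/q[...,2]*f+c['cy']],-1)
E
python3 - <<'E'
from h import *
np.set_printoptions(precision=4,suppress=True)
D={}
for n in('top','side'):
    p,d=capture(n); D[n]=d; W=cloud(n,d)
    np.save(f'{n}W.npy',W); 
    for l in('tray','stand','bottle','vblocks','peg_tip','peg_seat','bottle_mouth','bottle_base'):
        print(n,l,[(round(float(o['score']),2),o['centre']) for o in spot_in(l,n)][:3])
    for l in('tray','stand','bottle','vblocks'):
        m=silhouettes(l,n)
        for i,o in enumerate(m[:3]):
            r=np.array(o['region']);np.save(f'{n}_{l}_{i}.npy',r)
            w=W[r];w=w[~np.isnan(w[:,0])];print('  sil',l,round(float(o['score']),2),r.sum(),np.median(w,0),np.percentile(w,2,0),np.percentile(w,98,0))
c=cv2.imread('pics/top0.png')[150:280,180:420];cv2.imwrite('pics/topc.png',cv2.resize(c,None,fx=3.3,fy=3.3,interpolation=2))
c=cv2.imread('pics/side0.png')[160:320,220:400];cv2.imwrite('pics/sidec.png',cv2.resize(c,None,fx=3.7,fy=3.7,interpolation=2))
print(read_state()['time_s'])
E
```

```text
top tray [(0.72, [0.5406, 0.1853, 0.0057])]
top stand [(0.91, [0.4876, 0.1866, 0.0348]), (0.9, [0.3034, 0.3516, 0.0306]), (0.64, [0.339, -0.2188, 0.0312])]
top bottle [(0.66, [0.5353, -0.1779, 0.0719])]
top vblocks [(0.85, [0.5579, -0.1583, 0.0097])]
top peg_tip [(0.96, [0.2979, 0.3461, 0.0308]), (0.8, [0.3391, -0.2216, 0.0259]), (0.58, [0.4825, 0.1933, 0.0344])]
top peg_seat [(0.89, [0.3408, -0.2145, 0.0343]), (0.68, [0.4866, 0.1821, 0.0321]), (0.57, [0.3046, 0.349, 0.03])]
top bottle_mouth [(0.7, [0.537, -0.1792, 0.072])]
top bottle_base []
  sil tray 0.82 3191 [0.5391 0.1843 0.0066] [ 0.3979  0.0798 -0.0017] [0.6324 0.2947 0.034 ]
  sil stand 0.72 942 [0.3011 0.3482 0.0309] [0.244  0.2936 0.0054] [0.3573 0.4082 0.1113]
  sil stand 0.72 368 [ 0.3411 -0.2206  0.03  ] [ 0.3163 -0.2671  0.0014] [ 0.3729 -0.1711  0.1211]
  sil stand 0.63 809 [0.4852 0.1838 0.0371] [0.432  0.139  0.0272] [0.5421 0.2361 0.1201]
  sil bottle 0.88 482 [ 0.5389 -0.1789  0.074 ] [ 0.4489 -0.2056  0.0535] [ 0.6031 -0.1588  0.0854]
  sil vblocks 0.9 509 [ 0.5558 -0.1619  0.011 ] [ 0.4857 -0.2318  0.0019] [ 0.6
[... 616 characters left out ...]
(0.89, [0.5317, -0.1688, 0.0688])]
  sil tray 0.68 4006 [0.5378 0.2026 0.0085] [0.3994 0.0791 0.004 ] [0.6349 0.2968 0.0335]
  sil stand 0.95 2001 [0.2953 0.364  0.0313] [0.2385 0.3029 0.0043] [0.3631 0.4155 0.1059]
  sil stand 0.68 1382 [0.4811 0.2    0.0377] [0.4281 0.132  0.0101] [0.5433 0.2457 0.1162]
  sil stand 0.48 268 [ 0.3443 -0.2077  0.0317] [ 0.2599 -0.2636  0.0015] [0.3798 0.0741 0.2563]
  sil bottle 0.98 539 [ 0.533  -0.1654  0.0686] [ 0.4465 -0.1927  0.0436] [ 0.6078 -0.1518  0.0868]
  sil vblocks 0.63 1399 [0.4336 0.4915 0.0347] [0.2912 0.4704 0.0145] [0.6264 0.513  0.0449]
  sil vblocks 0.62 527 [ 0.558  -0.1601  0.0133] [ 0.4903 -0.1978  0.0047] [ 0.6316 -0.1313  0.0537]
1.4
```

View pics/topc.png

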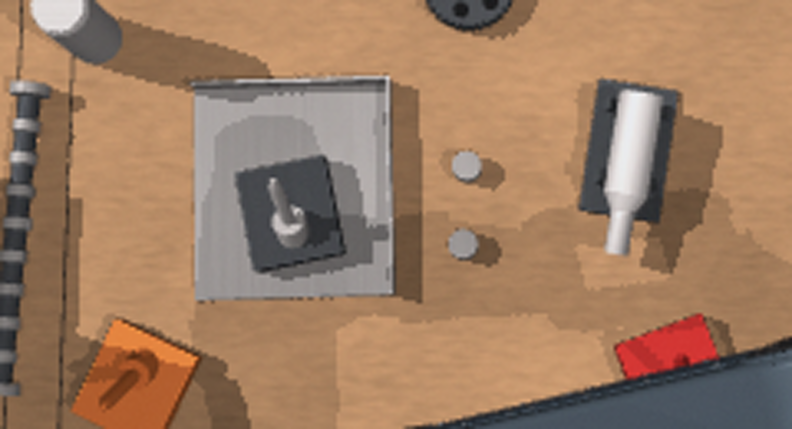

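View pics/sidec.png

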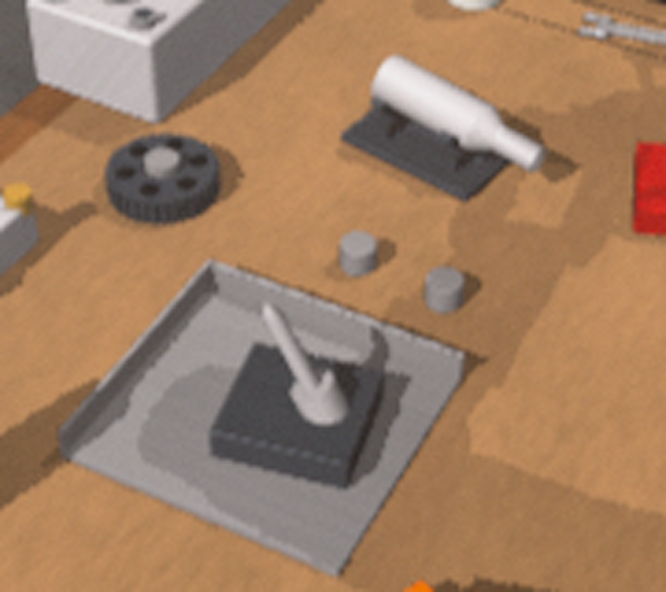

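```bash
cat > fit.py <<'E'
from h import *
from scipy.optimize import minimize
def box(x0,x1,y0,y1,z0,z1): return np.array([[x,y,z] for x in(x0,x1) for y in(y0,y1) for z in(z0,z1)],float)
def cyl(p,a,r0,r1,L):
    p=np.array(p,float);a=np.array(a,float);a/=np.linalg.norm(a)
    u=np.cross(a,[0,1,0.]);u/=np.linalg.norm(u);v=np.cross(a,u);t=np.linspace(0,2*np.pi,25)[:-1,None]
    c=np.cos(t)*u+np.sin(t)*v
    return np.vstack([p+r0*c,p+a*L+r1*c])
A=np.radians(25);ax=np.array([np.sin(A),0,np.cos(A)]);pb=np.array([-.02,0,.03])
TRAY=[box(-.12,.12,-.11,.11,0,.006),box(.115,.12,-.11,.11,0,.031),box(-.12,.12,-.11,-.105,0,.031)]
STAND=[box(-.055,.055,-.05,.05,0,.03),cyl(pb,ax,.018,.018,.022),cyl(pb,ax,.0075,.0075,.092),cyl(pb+ax*.092,ax,.0075,.003,.012)]
BOT=[cyl([-.055,0,0],[1,0,0],.024,.024,.11),cyl([-.075,0,0],[1,0,0],.013,.024,.02),cyl([-.12,0,0],[1,0,0],.013,.013,.045)]
def place(parts,x,y,yaw,z):
    c,s=np.cos(yaw),np.sin(yaw);R=np.array([[c,-s,0],[s,c,0],[0,0,1]])
    return [q@R.T+[x,y,z] for q in parts]
S=4
def render(n,parts):
    im=np.zeros((400*S,640*S),np.uint8)
    for q in parts:
        uv=(proj(n,q)+.5)*S-.5
        h=cv2.convexHull(uv.astype(np.float32))
        cv2.fillConvexPoly(im,np.round(h*16).astype(np.int32),255,shift=4)
    return cv2.resize(im,(640,400),interpolation=cv2.INTER_AREA)/255.
def fit(parts,masks,x0,z):
    def cost(p): return sum(np.abs(render(n,place(parts,p[0],p[1],p[2],z))-m).sum()/m.sum() for n,m in masks.items())
    best=None
    for dy in(-.1,0,.1):
        s=np.array(x0)+[0,0,dy]
        r=minimize(cost,s,method='Nelder-Mead',options=dict(initial_simplex=[s,s+[.01,0,0],s+[0,.01,0],s+[0,0,.1]],xatol=1e-4,fatol=1e-4))
        if best is None or r.fun<best.fun:best=r
    return best.x,best.fun
E
python3 - <<'E'
from fit import *
L=lambda n,l,i:np.load(f'{n}_{l}_{i}.npy').astype(float)
st={'top':L('top','stand',2),'side':L('side','stand',1)}
bo={n:L(n,'bottle',0) for n in('top','side')}
tr={n:np.maximum(L(n,'tray',0),st[n]) for n in st}
for nm,P,M,x0,z in(('tray',TRAY,tr,[.517,.187,0],0),('stand',STAND,st,[.487,.187,.2],.006),('bottle',BOT,bo,[.54,-.17,-.1],.06)):
    print(nm,fit(P,M,x0,z))
    for n in M: print('   ',n,fit(P,{n:M[n]},x0,z))
E
```

```text
tray (array([0.51617792, 0.18760617, 0.03091464]), np.float64(0.07479386655405358))
    top (array([0.51542872, 0.18791804, 0.02956317]), np.float64(0.022739178690344065))
    side (array([0.51853407, 0.18544185, 0.0268332 ]), np.float64(0.0361774195903231))Traceback (most recent call last):
  File "<stdin>", line 7, in <module>
  File "fit.py", line 29, in fit
    r=minimize(cost,s,method='Nelder-Mead',options=dict(initial_simplex=[s,s+[.01,0,0],s+[0,.01,0],s+[0,0,.1]],xatol=1e-4,fatol=1e-4))
    res = _minimize_neldermead(fun, x0, args, callback, bounds=bounds,
                               **options)
    fxcc = func(xcc)
    fx = function(np.copy(x), *(wrapper_args + args))
  File "fit.py", line 25, in cost
    def cost(p): return sum(np.abs(render(n,place(parts,p[0],p[1],p[2],z))-m).sum()/m.sum() for n,m in masks.items())
                        ~~~^^^^^^^^^^^^^^^^^^^^^^^^^^^^^^^^^^^^^^^^^^^^^^^^^^^^^^^^^^^^^^^^^^^^^^^^^^^^^^^^^^^^^^^^^^
  File "fit.py", line 25, in <genexpr>
    def cost(p): return sum(np.abs(render(n,place(parts,p[0],p[1],p[2],z))-m).sum()/m.sum() for n,m in masks.items())
                                   ~~~~~~^^^^^^^^^^^^^^^^^^^^^^^^^^^^^^^^^
  File "fit.py", line 20, in render
    uv=(proj(n,q)+.5)*S-.5
        ~~~~^^^^^
  File "h.py", line 12, in proj
    c,f=cam(n); q=np.asarray(X)@np.array(c['R']).T+c['t']
        ~~~^^^
  File "h.py", line 4, in cam
    c=camera_info(n); f=200/np.tan(np.radians(c['vfov'])/2)
ValueError: time passes only in moves, steps and waits
```

```bash
python3 - <<'E'
s=open('h.py').read()
s=s.replace("def cam(n):\n    c=camera_info(n)","import pickle,os\nif not os.path.exists('cams.pkl'): pickle.dump({n:camera_info(n) for n in('top','side')},open('cams.pkl','wb'))\nCAMS=pickle.load(open('cams.pkl','rb'))\ndef cam(n):\n    c=CAMS[n]")
open('h.py','w').write(s)
E
cat > f1.py <<'E'
from fit import *
L=lambda n,l,i:np.load(f'{n}_{l}_{i}.npy').astype(float)
st={'top':L('top','stand',2),'side':L('side','stand',1)}
bo={n:L(n,'bottle',0) for n in('top','side')}
tr={n:np.maximum(L(n,'tray',0),st[n]) for n in st}
for nm,P,M,x0,z in(('tray',TRAY,tr,[.517,.187,0],0),('stand',STAND,st,[.487,.187,.2],.006),('bottle',BOT,bo,[.54,-.17,-.1],.06)):
    print(nm,fit(P,M,x0,z))
    for n in M: print('   ',n,fit(P,{n:M[n]},x0,z))
E
python3 f1.py; python3 -c "
from rig import *;print(read_state()['time_s'])"
```

```text
tray (array([0.51617792, 0.18760617, 0.03091464]), np.float64(0.07479386655405358))
    top (array([0.51542872, 0.18791804, 0.02956317]), np.float64(0.022739178690344065))
    side (array([0.51853407, 0.18544185, 0.0268332 ]), np.float64(0.0361774195903231))
stand (array([0.48866778, 0.18604023, 0.21601178]), np.float64(0.17291539671614514))
    top (array([0.48689896, 0.18686907, 0.24396492]), np.float64(0.11829661407208122))
    side (array([0.4894157 , 0.18566751, 0.20637477]), np.float64(0.04234556340625975))
bottle (array([ 0.55778829, -0.18425772, -0.21588117]), np.float64(0.4237930555096425))
    top (array([ 0.55606383, -0.18516948, -0.17936616]), np.float64(0.24346269628183223))
    side (array([ 0.55758179, -0.18274181, -0.25611277]), np.float64(0.10503837898795883))
1.4
```

```bash
cat > go.py <<'E'
# helper: print shift (tool axes, m) and rotvec (deg) from measured pose to target
from h import *
from scipy.spatial.transform import Rotation as Ro
np.set_printoptions(precision=4,suppress=True)
def rel(p,R):
    s=read_state();R0=np.array(s['tcp_rot'])
    d=R0.T@(np.array(p)-s['position']);rv=Ro.from_matrix(R0.T@R).as_rotvec(degrees=True)
    print('shift',d,'rot',rv,'rows>=',max(np.linalg.norm(d)/.0625,np.linalg.norm(rv)/10.7)); return d,rv
def frame(x,z):
    z=np.array(z,float);z/=np.linalg.norm(z);x=np.array(x,float);x-=z*(x@z);x/=np.linalg.norm(x)
    return np.c_[x,np.cross(z,x),z]
def down(a): a=np.radians(a);return frame([np.cos(a),np.sin(a),0],[0,0,-1])
E
python3 - <<'E'
from fit import *
W={n:np.load(f'{n}W.npy') for n in('top','side')}
M={}
for n in W:
    im=cv2.imread(f'pics/{n}0.png');w=W[n]
    b=im.min(2)
    m=(b>110)&(np.abs(w[...,0]-.53)<.13)&(np.abs(w[...,1]+.18)<.07)
    m=m|((np.load(f'{n}_bottle_0.npy')))
    M[n]=m.astype(float); print(n,m.sum())
for k in (['top','side'],['top'],['side']):
    x,f=fit(BOT,{n:M[n] for n in k},[.54,-.17,-.2],.06);print(k,x,f)
    if len(k)==2: best=x
for n in W:
    im=cv2.imread(f'pics/{n}0.png')
    r=(render(n,place(BOT,*best,.06))>.5).astype(np.uint8)
    u,v=proj(n,np.array([best[0],best[1],.06])).astype(int)
    c=cv2.resize(im,None,fx=5,fy=5,interpolation=cv2.INTER_NEAREST)
    cs,_=cv2.findContours(cv2.resize(r,None,fx=5,fy=5,interpolation=cv2.INTER_NEAREST),0,2);cv2.drawContours(c,cs,-1,(0,0,255),1)
    cs,_=cv2.findContours(cv2.resize(M[n].astype(np.uint8),None,fx=5,fy=5,interpolation=cv2.INTER_NEAREST),0,2);cv2.drawContours(c,cs,-1,(0,255,0),1)
    cv2.imwrite(f'pics/b_{n}.png',c[v*5-200:v*5+200,u*5-200:u*5+200])
a=[cv2.imread(f'pics/b_{n}.png') for n in W];cv2.imwrite('pics/b.png',np.hstack(a))
from go import *
rel([.45,-.12,.25],down(-88.3))
rel([.388,.19,.2],down(-88.3))
E
```

```text
top 666
side 578
['top', 'side'] [ 0.55795084 -0.18281212 -0.20791403] 0.36089610880980716
['top'] [ 0.55791879 -0.18315083 -0.17896653] 0.21871283047753634
['side'] [ 0.55937831 -0.18286235 -0.25651368] 0.07436732478458512
shift [-0.3146 -0.3472 -0.0085] rot [ 0.0009  0.0018 25.1599] rows>= 7.497812041148822
shift [-0.6192 -0.4319  0.0416] rot [ 0.0009  0.0018 25.1599] rows>= 12.097592774228698
```

View pics/b.png

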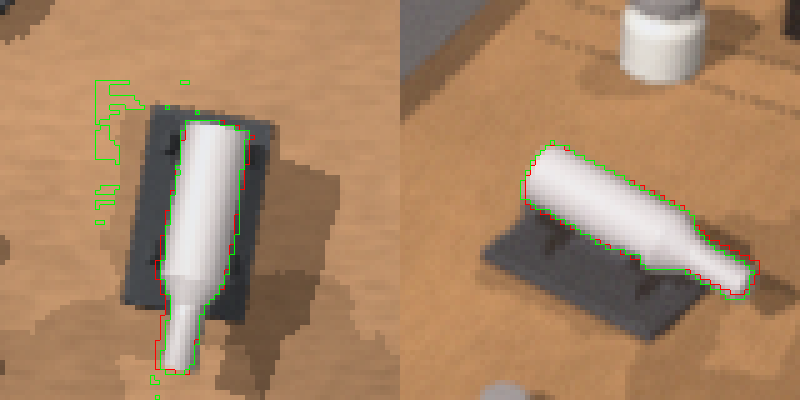

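Run:
```python
from fit import *
np.set_printoptions(precision=4,suppress=True)
M={}
for n in('top','side'):
    im=cv2.imread(f'pics/{n}0.png').astype(int);w=np.load(f'{n}W.npy')
    m=((im.min(2)>100)&(np.ptp(im,2)<40)&(np.abs(w[...,0]-.53)<.14)&(np.abs(w[...,1]+.18)<.08)).astype(np.uint8)
    k,l,s,_=cv2.connectedComponentsWithStats(m);i=1+np.argmax(s[1:,4]);M[n]=(l==i).astype(float);print(n,s[i])
    P=w[(l==i)];P=P[np.isfinite(P[:,0])];P=P[(P[:,2]>.045)]
    q=P[:,:2]-P[:,:2].mean(0);u,_,v=np.linalg.svd(q,full_matrices=False);print('pca yaw',np.arctan(v[0,1]/v[0,0]),P.mean(0))
for k in (['top','side'],['top'],['side']):
    print(k,fit(BOT,{n:M[n] for n in k},[.558,-.183,-.2],.06))
```

```text
top [363 177  18  50 558]
pca yaw -0.15918019944471337 [ 0.5367 -0.1779  0.0716]
side [321 175  46  31 570]
pca yaw -0.10177829131354672 [ 0.5347 -0.1671  0.0685]
['top', 'side'] (array([ 0.5587, -0.1822, -0.1936]), np.float64(0.23954947457194536))
['top'] (array([ 0.5589, -0.1827, -0.1715]), np.float64(0.08297842434464825))
['side'] (array([ 0.557 , -0.1807, -0.2494]), np.float64(0.07114551083591332))
```

```bash
python3 -m jog '-0.039 -0.043 -0.001 0 0 3 0.6; -0.078 -0.087 -0.002 0 0 6 0.6; -0.118 -0.13 -0.003 0 0 9 0.6; -0.157 -0.173 -0.004 0 0 12 0.6; -0.196 -0.217 -0.005 0 0 15 0.6; -0.236 -0.26 -0.006 0 0 18 0.6; -0.275 -0.303 -0.008 0 0 21 0.6; -0.315 -0.347 -0.009 0 0 25.16 0.6'
python3 - <<'E'
from go import *
s=read_state();print(s['joint_positions'])
rel([.388,.19,.2],down(-88.3))
E
```

```text
time_s: 2.4
position: [0.4504, -0.1182, 0.251]
tcp_rot: [[0.027, -1.0, 0.001], [-1.0, -0.027, -0.001], [0.001, -0.001, -1.0]]
force: [0.7, 0.9, -0.4]
opening: 0.6
[-28.4982  17.1797 103.604    0.0016  59.1313  59.9602]
shift [-0.3098  0.0541  0.0507] rot [-0.0742 -0.0415 -0.1592] rows>= 5.097148652194283
```

```bash
python3 -m jog '-0.052 0.009 0 0 0 0 0.6; -0.103 0.018 0 0 0 0 0.6; -0.155 0.027 0 0 0 0 0.6; -0.207 0.036 0.01 0 0 0 0.6; -0.258 0.045 0.03 0 0 0 0.6; -0.31 0.054 0.05 0 0 0 0.6; -0.31 0.054 0.05 0 0 0 0.6'
python3 - <<'E'
from go import *
s=read_state();print(s['joint_positions'])
rel([.388,.188,.035],down(-88.3))
for n in('top','side'):
    p,d=capture(n);cv2.imwrite(f'pics/{n}1.png',p[:,:,::-1])
E
```

```text
time_s: 3.28
position: [0.3842, 0.1911, 0.1995]
tcp_rot: [[0.036, -0.999, -0.003], [-0.999, -0.036, -0.0], [0.0, 0.003, -1.0]]
force: [0.3, -0.6, 0.9]
opening: 0.601
[ 11.4359  19.3299 111.6658   0.0347  49.1928  99.3418]
shift [ 0.0032 -0.0042  0.1645] rot [ 0.1903 -0.0054  0.3714] rows>= 2.633463953992606
```

View pics/side1.png

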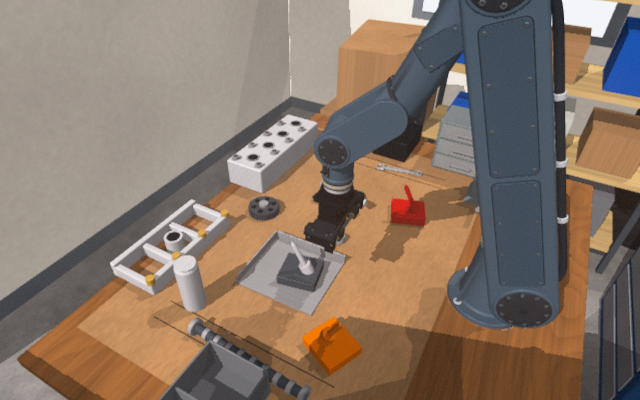

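View pics/top1.png

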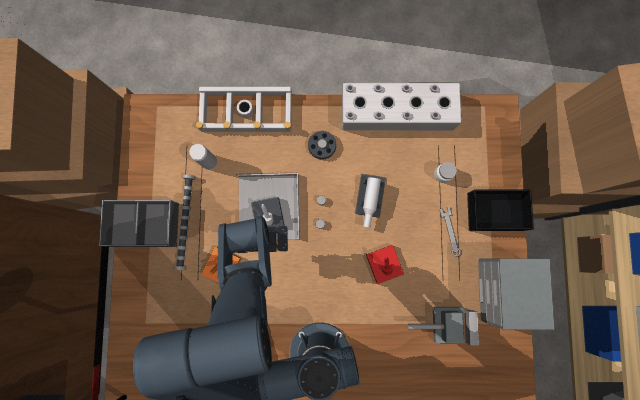

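```bash
python3 -m jog '0.003 -0.004 0.05 0.2 0 0.4 0.6; 0.003 -0.004 0.1 0.2 0 0.4 0.6; 0.003 -0.004 0.14 0.2 0 0.4 0.6; 0.003 -0.004 0.165 0.2 0 0.4 0.6; 0.003 -0.004 0.165 0.2 0 0.4 0.6'
python3 - <<'E'
from go import *
for n in('top','side'):
    p,d=capture(n);cv2.imwrite(f'pics/{n}2.png',p[:,:,::-1])
c=cv2.imread('pics/side2.png')[160:320,220:400];a=cv2.resize(c,None,fx=3.6,fy=3.6)
cv2.imwrite('pics/s2.png',a)
rel([.510,.188,.035],down(-88.3))
E
```

```text
time_s: 4.0
position: [0.3911, 0.1841, 0.0346]
tcp_rot: [[0.02, -1.0, 0.001], [-1.0, -0.02, -0.0], [0.0, -0.001, -1.0]]
force: [-0.6, -0.5, 0.1]
opening: 0.597
shift [-0.0008 -0.1182  0.0018] rot [-0.2828  0.0093 -0.5159] rows>= 1.8918951709744103
```

View pics/s2.png

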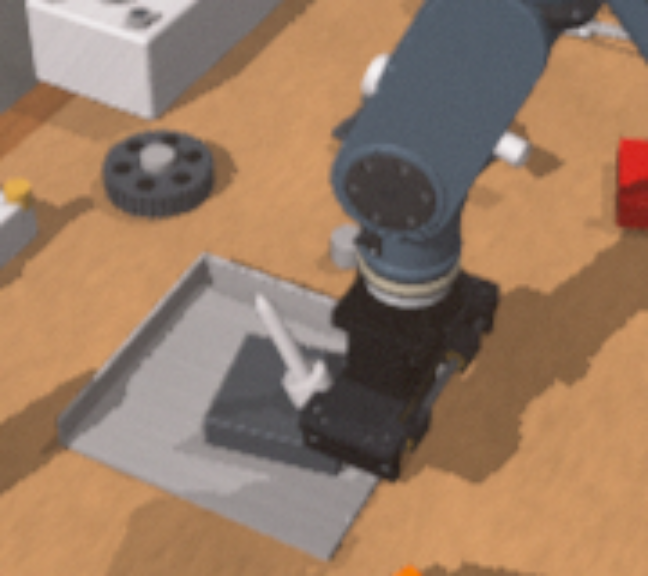

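```bash
python3 -m jog '0 -0.01 0 0 0 -0.5 0.6; 0 -0.02 0 0 0 -0.5 0.6; 0 -0.03 0 0 0 -0.5 0.6; 0 -0.04 0 0 0 -0.5 0.6; 0 -0.05 0 0 0 -0.5 0.6; 0 -0.06 0 0 0 -0.5 0.6; 0 -0.07 0 0 0 -0.5 0.6; 0 -0.08 0 0 0 -0.5 0.6'
python3 - <<'E'
from go import *
for n in('top','side'):
    p,d=capture(n);cv2.imwrite(f'pics/{n}3.png',p[:,:,::-1])
a=cv2.resize(cv2.imread('pics/side3.png')[180:310,230:360],None,fx=3,fy=3)
b=cv2.resize(cv2.imread('pics/top3.png')[150:280,205:335],None,fx=3,fy=3)
cv2.imwrite('pics/s3.png',np.hstack([a,b]))
E
```

```text
time_s: 5.1
position: [0.4699, 0.1872, 0.0357]
tcp_rot: [[0.031, -1.0, 0.001], [-1.0, -0.031, -0.0], [0.0, -0.001, -1.0]]
force: [-5.6, 1.0, 2.4]
opening: 0.6
```

View pics/s3.png

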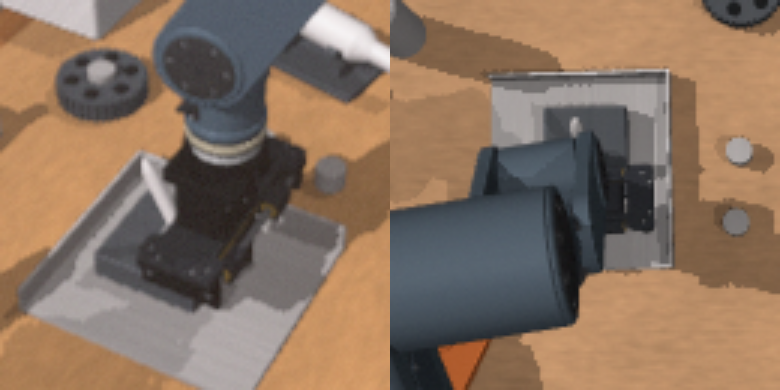

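```bash
python3 -m jog '0 -0.01 0 0 0 0 0.6; 0 -0.018 0 0 0 0 0.6; 0 -0.024 0 0 0 0 0.6; 0 -0.028 0 0 0 0 0.6; 0 -0.031 0 0 0 0 0.6';  python3 -m jog '0 -0.002 0 0 0 0 0.6; 0 -0.004 0 0 0 0 0.6'
```

```text
time_s: 5.82
position: [0.5017, 0.1884, 0.0358]
tcp_rot: [[0.031, -1.0, 0.003], [-1.0, -0.031, 0.0], [0.0, -0.003, -1.0]]
force: [-2.9, -0.2, -1.7]
opening: 0.599
time_s: 6.08
position: [0.5054, 0.1886, 0.0359]
tcp_rot: [[0.031, -1.0, 0.003], [-1.0, -0.031, 0.0], [0.0, -0.003, -1.0]]
force: [-2.9, 0.6, -1.9]
opening: 0.599
```

```bash
python3 -m jog '0 -0.002 0 0 0 0 0.6; 0 -0.003 0 0 0 0 0.6';  python3 -m jog '0 -0.002 0 0 0 0 0.6; 0 -0.003 0 0 0 0 0.6'
python3 - <<'E'
from go import *
for n in('top','side'):
    p,d=capture(n);cv2.imwrite(f'pics/{n}4.png',p[:,:,::-1])
a=cv2.resize(cv2.imread('pics/side4.png')[180:310,230:360],None,fx=3,fy=3)
b=cv2.resize(cv2.imread('pics/top4.png')[150:280,205:335],None,fx=3,fy=3)
cv2.imwrite('pics/s4.png',np.hstack([a,b]))
E
```

```text
time_s: 6.32
position: [0.5087, 0.1887, 0.036]
tcp_rot: [[0.032, -0.999, 0.004], [-1.0, -0.032, 0.0], [0.0, -0.004, -1.0]]
force: [-1.7, -0.7, -1.8]
opening: 0.601
time_s: 6.58
position: [0.5091, 0.1887, 0.036]
tcp_rot: [[0.031, -1.0, -0.002], [-1.0, -0.031, -0.0], [0.0, 0.002, -1.0]]
force: [-6.2, 0.6, 3.8]
opening: 0.6
```

View pics/s4.png

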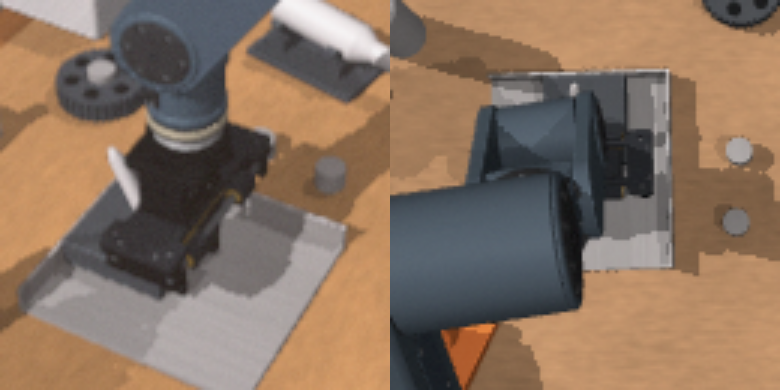

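```bash
python3 -m jog '0 -0.002 0 0 0 0 0.6; 0 -0.003 0 0 0 0 0.6; 0 -0.003 0 0 0 0 0.6'
python3 - <<'E'
from go import *
# next: left face. stand final in tray; stand left face y_local=+50
t=np.array([.5165,.1877]);a=.0305
R=np.array([[np.cos(a),-np.sin(a)],[np.sin(a),np.cos(a)]])
print('expected stand',t+R@[.06,-.055],'pregrasp left',t+R@[.055,.095],'final left',t+R@[.055,.007])
E
```

```text
time_s: 7.05
position: [0.5092, 0.1887, 0.036]
tcp_rot: [[0.032, -0.999, -0.008], [-1.0, -0.032, -0.001], [0.001, 0.008, -1.0]]
force: [-10.1, 0.3, 6.2]
opening: 0.598
expected stand [0.5781 0.1346] pregrasp left [0.5686 0.2843] final left [0.5713 0.1964]
```

```bash
python3 -m jog '0 0.02 0 0 0 0 0.6; 0 0.035 -0.03 0 0 0 0.6; 0 0.035 -0.09 0 0 0 0.6; 0 0.035 -0.15 0 0 0 0.6; -0.02 0.02 -0.16 0 0 -10 0.6; -0.04 0 -0.16 0 0 -20 0.6; -0.06 -0.02 -0.16 0 0 -30 0.6; -0.08 -0.04 -0.16 0 0 -40 0.6'
python3 - <<'E'
from go import *
s=read_state();print(s['joint_positions'])
rel([.5675,.28,.036],down(1.75))
print([ (o['score'],o['centre']) for o in (capture('side'),spot_in('spray_can','side'))[1]])
p,d=capture('top');cv2.imwrite('pics/top5.png',p[:,:,::-1])
E
```

```text
time_s: 8.05
position: [0.5541, 0.2711, 0.1975]
tcp_rot: [[0.671, -0.742, 0.009], [-0.742, -0.671, 0.001], [0.005, -0.008, -1.0]]
force: [0.4, 0.3, 0.2]
opening: 0.598
[15.7349 32.3213 86.1824 -0.0761 60.9636 63.6387]
shift [ 0.0016 -0.0147  0.1616] rot [ -0.2909  -0.4715 -49.6168] rows>= 4.637375663365941
[(0.97, [0.6654, 0.4259, 0.1088])]
```

View pics/top5.png

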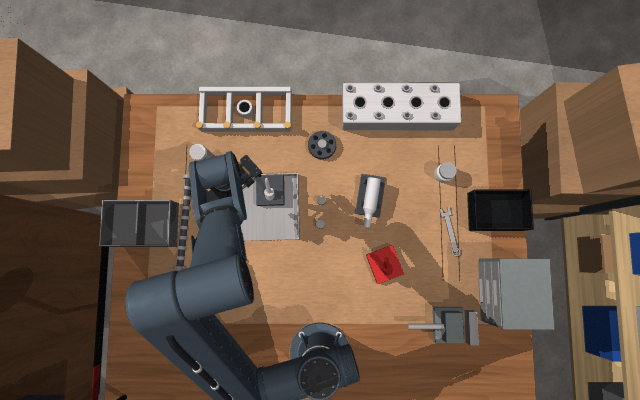

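Run:
```python
from go import *
p,d=capture('top');W=cloud('top',d);
p2,d2=capture('side');V=cloud('side',d2);cv2.imwrite('pics/side5.png',p2[:,:,::-1])
for nm,w in(('top',W),('side',V)):
    r=w.reshape(-1,3);r=r[np.isfinite(r[:,0])]
    q=r[(r[:,0]>.5)&(r[:,0]<.72)&(r[:,1]>.3)&(r[:,1]<.48)&(r[:,2]>.17)]
    print(nm,len(q));
    for y in np.arange(.3,.48,.02):
        k=q[(q[:,1]>=y)&(q[:,1]<y+.02)]
        if len(k):print(round(y,2),'x',k[:,0].min(),k[:,0].max(),'z',k[:,2].min(),k[:,2].max())
```

```text
top 396
0.3 x 0.5000916003657088 0.5762271850789852 z 0.28493721457106136 0.5511411950714474
0.32 x 0.5018984266548459 0.5776774538219484 z 0.26871737200645845 0.5338843220214895
0.34 x 0.5056577091588634 0.532926521859599 z 0.2878677275470961 0.29221352634818537
side 2516
0.3 x 0.500007083072785 0.5747289439887691 z 0.18131532505014394 0.5504422348531374
0.32 x 0.5000812658894553 0.5761396184414048 z 0.24978784062292794 0.5385735050868404
0.34 x 0.5002747728166792 0.5337545913048722 z 0.24801689024997786 0.2941906953878788
0.36 x 0.5116884173992137 0.5203942026950059 z 0.2751234610506231 0.29371128373998195
```

View pics/side5.png

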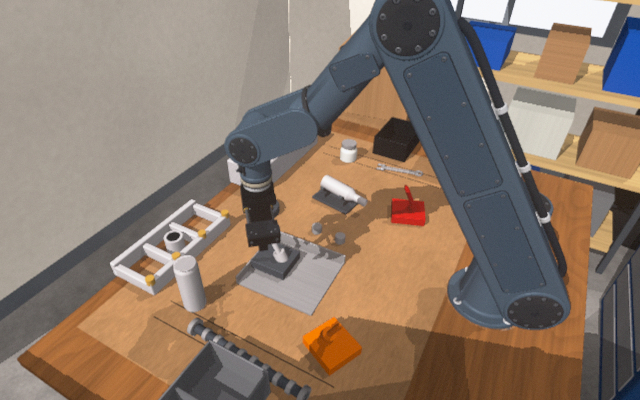

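```bash
python3 -m jog '0 -0.004 0 0 0 -10 0.6; 0 -0.008 0 0 0 -20 0.6; 0 -0.012 0 0 0 -30 0.6; 0.001 -0.0145 0.02 0 0 -40 0.6; 0.001 -0.0145 0.07 -0.3 -0.4 -49.6 0.6; 0.001 -0.0145 0.12 -0.3 -0.4 -49.6 0.6; 0.001 -0.0145 0.161 -0.3 -0.4 -49.6 0.6; 0.001 -0.0145 0.161 -0.3 -0.4 -49.6 0.6'
python3 - <<'E'
from go import *
rel([.57,.28,.036],down(1.75))
for n in('top','side'):
    p,d=capture(n);cv2.imwrite(f'pics/{n}6.png',p[:,:,::-1])
a=cv2.resize(cv2.imread('pics/side6.png')[180:310,230:360],None,fx=3,fy=3)
b=cv2.resize(cv2.imread('pics/top6.png')[150:280,205:335],None,fx=3,fy=3)
cv2.imwrite('pics/s6.png',np.hstack([a,b]))
E
```

```text
time_s: 9.3
position: [0.5603, 0.2773, 0.0323]
tcp_rot: [[1.0, 0.023, -0.013], [0.023, -1.0, -0.004], [-0.013, 0.004, -1.0]]
force: [0.6, 0.3, -0.4]
opening: 0.601
shift [ 0.0097 -0.0024 -0.0039] rot [ 0.2275  0.7233 -0.4508] rows>= 0.17129073346259666
```

View pics/s6.png

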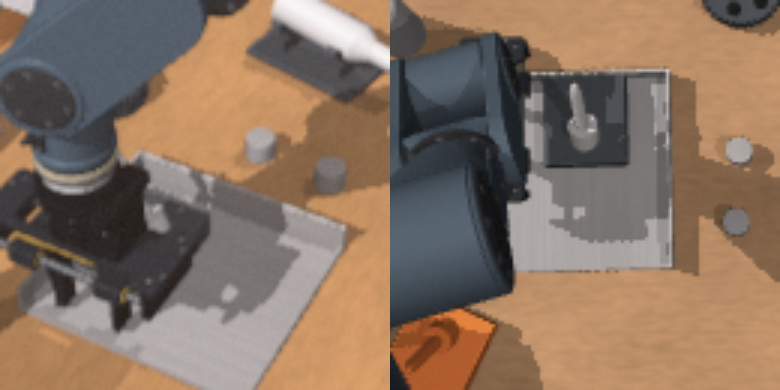

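```bash
python3 -m jog '0.004 0.01 -0.003 0.2 0.6 -0.4 0.6; 0.007 0.02 -0.004 0.2 0.6 -0.4 0.6; 0.007 0.03 -0.004 0.2 0.6 -0.4 0.6; 0.007 0.04 -0.004 0.2 0.6 -0.4 0.6; 0.007 0.05 -0.004 0.2 0.6 -0.4 0.6; 0.007 0.058 -0.004 0.2 0.6 -0.4 0.6; 0.007 0.064 -0.004 0.2 0.6 -0.4 0.6; 0.007 0.068 -0.004 0.2 0.6 -0.4 0.6'; python3 -m jog '0 0.003 0 0 0 0 0.6; 0 0.006 0 0 0 0 0.6'
```

```text
time_s: 10.4
position: [0.5729, 0.2119, 0.0401]
tcp_rot: [[1.0, 0.03, 0.008], [0.03, -1.0, 0.004], [0.008, -0.004, -1.0]]
force: [0.1, 5.8, 3.7]
opening: 0.598
time_s: 10.65
position: [0.5731, 0.2061, 0.0401]
tcp_rot: [[1.0, 0.031, 0.008], [0.031, -1.0, 0.004], [0.008, -0.004, -1.0]]
force: [0.2, 5.5, 3.8]
opening: 0.602
```

```bash
python3 -m jog '0 0.002 0 0 0 0 0.6; 0 0.004 0 0 0 0 0.6';python3 -m jog '0 0.001 0 0 0 0 0.6; 0 0.003 0 0 0 0 0.6';python3 -m jog '0 0.001 0 0 0 0 0.6; 0 0.003 0 0 0 0 0.6'
python3 - <<'E'
from go import *
for n in('top','side'):
    p,d=capture(n);cv2.imwrite(f'pics/{n}7.png',p[:,:,::-1])
a=cv2.resize(cv2.imread('pics/side7.png')[180:310,230:360],None,fx=3,fy=3)
b=cv2.resize(cv2.imread('pics/top7.png')[150:280,205:335],None,fx=3,fy=3)
cv2.imwrite('pics/s7.png',np.hstack([a,b]))
E
```

```text
time_s: 10.9
position: [0.5732, 0.2022, 0.0401]
tcp_rot: [[0.999, 0.031, 0.008], [0.031, -1.0, 0.004], [0.008, -0.004, -1.0]]
force: [-0.1, 5.7, 4.1]
opening: 0.596
time_s: 11.15
position: [0.5732, 0.1993, 0.0401]
tcp_rot: [[0.999, 0.031, 0.008], [0.031, -1.0, 0.004], [0.008, -0.004, -1.0]]
force: [0.7, 6.0, 4.3]
opening: 0.601
time_s: 11.4
position: [0.5733, 0.1963, 0.0401]
tcp_rot: [[0.999, 0.031, 0.008], [0.031, -1.0, 0.004], [0.008, -0.004, -1.0]]
force: [-0.8, 6.2, 4.9]
opening: 0.601
```

View pics/s7.png

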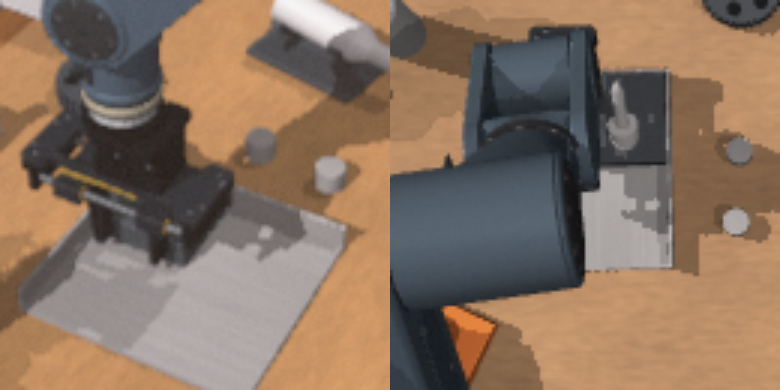

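Nearly at the right-hand fence; I'll keep pushing gently until the force jumps.

```bash
python3 -m jog '0 0.001 0 0 0 0 0.6; 0 0.003 0 0 0 0 0.6';python3 -m jog '0 0.001 0 0 0 0 0.6; 0 0.003 0 0 0 0 0.6';python3 -m jog '0 0.001 0 0 0 0 0.6; 0 0.003 0 0 0 0 0.6'
```

```text
time_s: 11.75
position: [0.5734, 0.196, 0.0401]
tcp_rot: [[1.0, 0.029, 0.009], [0.028, -1.0, 0.009], [0.009, -0.009, -1.0]]
force: [-1.4, 19.7, 3.8]
opening: 0.597
time_s: 12.0
position: [0.5735, 0.1958, 0.0402]
tcp_rot: [[1.0, 0.027, 0.009], [0.027, -1.0, 0.013], [0.01, -0.013, -1.0]]
force: [-0.5, 28.5, 2.4]
opening: 0.598
time_s: 12.25
position: [0.5735, 0.1956, 0.0402]
tcp_rot: [[1.0, 0.026, 0.01], [0.026, -1.0, 0.017], [0.01, -0.016, -1.0]]
force: [-1.0, 38.5, 2.0]
opening: 0.602
```

```bash
python3 -m jog '0 -0.01 0 0 0 0 0.6; 0 -0.03 0 0 0 0 0.6; 0 -0.05 -0.03 0 0 0 0.6; 0 -0.07 -0.09 0 0 0 0.8; 0 -0.09 -0.15 0 0 0 0.8; 0 -0.1 -0.18 0 0 0 0.8; 0 -0.1 -0.18 0 0 0 0.8'
python3 - <<'E'
from fit import *
np.set_printoptions(precision=4,suppress=True)
for n in('top','side'):
    p,d=capture(n);cv2.imwrite(f'pics/{n}8.png',p[:,:,::-1]);W=cloud(n,d)
    k=0
    for o in silhouettes('stand',n):
        r=np.array(o['region']);m=np.nanmedian(W[r],0);print(n,o['score'],r.sum(),m)
        if abs(m[0]-.57)<.06 and abs(m[1]-.13)<.06: np.save(f'{n}_standF.npy',r)
b=cv2.resize(cv2.imread('pics/top8.png')[160:250,225:315],None,fx=4,fy=4,interpolation=2)
a=cv2.resize(cv2.imread('pics/side8.png')[220:310,235:350],None,fx=4,fy=4,interpolation=2)
cv2.imwrite('pics/s8.png',np.hstack([a,b]))
try:
    M={n:np.load(f'{n}_standF.npy').astype(float) for n in('top','side')}
    for k in(['top','side'],['top'],['side']):print(k,fit(STAND,{n:M[n] for n in k},[.578,.1346,.03],.006))
except Exception as e: print(e)
E
```

```text
time_s: 13.12
position: [0.5703, 0.2869, 0.2225]
tcp_rot: [[0.999, 0.032, 0.012], [0.032, -0.999, 0.003], [0.012, -0.003, -1.0]]
force: [0.4, 0.5, -1.3]
opening: 0.792
top 0.56 860 [0.5727 0.1335 0.0369]
side 0.79 907 [ 0.3089 -0.2168  0.0324]
side 0.75 1135 [0.5683 0.1503 0.0378]
side 0.75 4252 [0.4888 0.2177 0.0082]
side 0.72 2002 [0.2959 0.3638 0.0312]
['top', 'side'] (array([0.5789, 0.1354, 0.0259]), np.float64(0.2126500820592554))
['top'] (array([0.5776, 0.1367, 0.0126]), np.float64(0.05487460100319197))
['side'] (array([0.5822, 0.1313, 0.0499]), np.float64(0.1104984020039734))
```

View pics/s8.png

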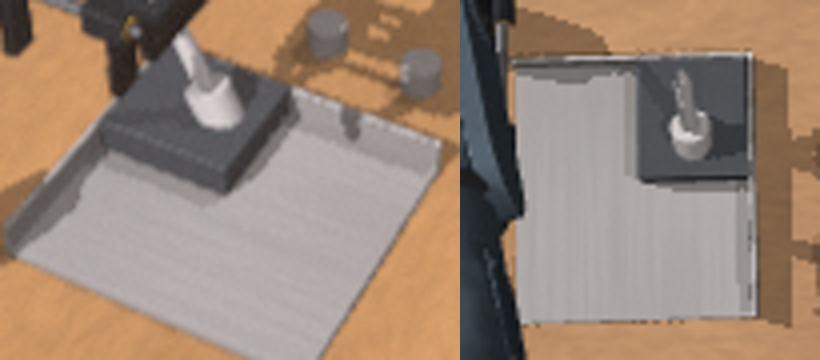

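Run:
```python
from go import *
rel([.47,.138,.2],down(-88.25)); rel([.485,.138,.037],down(-88.25))
```

```text
shift [-0.102   0.1437  0.017 ] rot [-0.0637 -0.0486 90.009 ] rows>= 8.412054941162275
shift [-0.0872  0.1442  0.18  ] rot [-0.0637 -0.0486 90.009 ] rows>= 8.412054941162275
```

```bash
python3 -m jog '-0.04 0.01 0 0 0 10 0.6; -0.08 0.03 0 0 0 20 0.6; -0.1 0.05 0 0 0 30 0.6; -0.1 0.07 0 0 0 40 0.6; -0.1 0.09 0 0 0 50 0.6; -0.1 0.11 0 0 0 60 0.6; -0.1 0.13 0.02 0 0 70 0.6; -0.1 0.144 0.06 0 0 80 0.6'
python3 - <<'E'
from go import *
rel([.485,.138,.037],down(-88.25))
E
```

```text
time_s: 14.32
position: [0.4743, 0.1376, 0.1578]
tcp_rot: [[0.197, -0.98, 0.007], [-0.98, -0.197, 0.002], [-0.0, -0.007, -1.0]]
force: [0.6, -0.1, 0.6]
opening: 0.6
shift [ 0.0017 -0.0097  0.1209] rot [-0.423   0.0517  9.6382] rows>= 1.94031716699765
```

```bash
python3 -m jog '0.001 -0.003 0.04 -0.4 0 9.6 0.6; 0.001 -0.006 0.08 -0.4 0 9.6 0.6; 0.002 -0.01 0.12 -0.4 0 9.6 0.6; 0.002 -0.02 0.12 -0.4 0 9.6 0.6; 0.001 -0.029 0.12 -0.4 0 9.6 0.6; 0.001 -0.033 0.12 -0.4 0 9.6 0.6; 0.001 -0.035 0.12 -0.4 0 9.6 0.6'; python3 -m jog '0 -0.001 0 0 0 0 0.6; 0 -0.002 0 0 0 0 0.6';python3 -m jog '0 -0.001 0 0 0 0 0.6; 0 -0.002 0 0 0 0 0.6'
```

```text
time_s: 15.2
position: [0.5099, 0.1454, 0.0402]
tcp_rot: [[0.039, -0.999, 0.001], [-0.999, -0.039, 0.001], [-0.001, -0.002, -1.0]]
force: [0.1, 1.2, 0.1]
opening: 0.601
time_s: 15.45
position: [0.5101, 0.1453, 0.0392]
tcp_rot: [[0.038, -0.999, -0.002], [-0.999, -0.038, 0.001], [-0.001, 0.002, -1.0]]
force: [-1.7, 0.1, 2.2]
opening: 0.6
time_s: 15.7
position: [0.5102, 0.1453, 0.0385]
tcp_rot: [[0.038, -0.999, -0.007], [-0.999, -0.038, 0.001], [-0.001, 0.007, -1.0]]
force: [-5.7, -0.1, 4.9]
opening: 0.602
```

```bash
python3 -m jog '0 0.02 -0.01 0 0 0 0.8; 0 0.03 -0.06 0 0 0 0.8; 0 0.03 -0.12 0 0 0 0.8; 0 0.03 -0.17 0 0 0 0.8;0.03 0.03 -0.19 0 0 0 0.8; 0.06 0.03 -0.19 0 0 0 0.8'
python3 - <<'E'
from go import *
from scipy.optimize import least_squares,fsolve
s=read_state();print(s['joint_positions'],s['position'])
J=s['joint_positions'];P=s['position']
D=[(30.224,82.088,.6243,.2406),(17.18,103.60,.46565,.251),(19.33,111.67,.4291,.1995),(32.32,86.18,.6169,.1975),(J[1],J[2],np.hypot(P[0],P[1]),P[2])]
d=.111
c=lambda x:np.cos(np.radians(x)); sn=lambda x:np.sin(np.radians(x))
def f(q):
    a,L1,L2,h=q; o=[]
    for j2,j3,r,z in D:
        o+=[a+L1*sn(j2)+L2*sn(j2+j3)-np.sqrt(r*r-d*d),h+L1*c(j2)+L2*c(j2+j3)-z]
    return np.array(o)
r=least_squares(f,[0,.5,.5,0]);print(r.x,np.abs(r.fun).max())
a,L1,L2,hL=r.x
az=np.array([np.sin(np.radians(25))*np.cos(.0305),np.sin(np.radians(25))*np.sin(.0305),c(25)])
for Lt in(.22,.27,.32):
  for nm,(R0,z) in dict(seat=(.0,0),pre=(.1,0)).items():
    seat=np.array([.578,.1346,.036])+[-.02,-.0006,0]+.022*az
    T=seat+az*(.12+R0); rr=np.sqrt(T[0]**2+T[1]**2-d*d)
    for th in(115,130,140,150):
        wr=rr-Lt*sn(th);wz=T[2]-Lt*c(th)
        sol,i,ok,_=fsolve(lambda j:[a+L1*sn(j[0])+L2*sn(j[0]+j[1])-wr,hL+Lt+L1*c(j[0])+L2*c(j[0]+j[1])-wz],[15,100],full_output=True)
        print(Lt,nm,T,th,sol,'j5',th-sol.sum(),ok)
E
```

```text
time_s: 16.45
position: [0.488, 0.0835, 0.2314]
tcp_rot: [[0.04, -0.999, 0.007], [-0.999, -0.04, 0.0], [-0.0, -0.007, -1.0]]
force: [-0.0, -0.2, -0.4]
opening: 0.8
[ -3.2708  20.9282 101.3404   0.0538  57.3064  84.4055] [0.488  0.0835 0.2314]
[-0.0852  0.6684  0.3858 -0.1857] 0.012788518370803303
0.22 seat [0.618  0.1358 0.1647] 115 [ 31.0418 123.7985] j5 -39.84028065774743 1
0.22 seat [0.618  0.1358 0.1647] 130 [ 28.4199 116.5546] j5 -14.974504491391457 1
0.22 seat [0.618  0.1358 0.1647] 140 [ 27.9824 111.0315] j5 0.9860397746969625 1
0.22 seat [0.618  0.1358 0.1647] 150 [ 28.5033 105.1594] j5 16.337310109357816 1
0.22 pre [0.6602 0.1371 0.2553] 115 [ 25.978 112.034] j5 -23.01203463690294 1
0.22 pre [0.6602 0.1371 0.2553] 130 [ 24.9848 104.1146] j5 0.9005918780323725 1
0.22 pre [0.6602 0.1371 0.2553] 140 [25.4878 98.1478] j5 16.364477806435346 1
0.22 pre [0.6602 0.1371 0.2553] 150 [26.8231 91.804 ] j5 31.37293406878007 1
0.27 seat [0.618  0.1358 0.1647] 115 [ 32.2414 131.6879] j5 -48.92925625818623 1
0.27 seat [0.618  0.1358 0.1647] 130 [ 27.902  122.8574] j5 -20.7593974462948 1
0.2
[... 420 characters left out ...]
371 0.2553] 150 [25.2476 95.9086] j5 28.843789594685916 1
0.32 seat [0.618  0.1358 0.1647] 115 [ 34.6747 139.7007] j5 -59.37538533893954 1
0.32 seat [0.618  0.1358 0.1647] 130 [ 27.8123 129.1331] j5 -26.945441865160007 1
0.32 seat [0.618  0.1358 0.1647] 140 [ 26.09   121.2099] j5 -7.2998182635556645 1
0.32 seat [0.618  0.1358 0.1647] 150 [ 26.2565 112.8887] j5 10.854801043378586 1
0.32 pre [0.6602 0.1371 0.2553] 115 [ 25.6774 128.074 ] j5 -38.751456518272164 1
0.32 pre [0.6602 0.1371 0.2553] 130 [ 22.2286 116.9378] j5 -9.166433471002676 1
0.32 pre [0.6602 0.1371 0.2553] 140 [ 22.2267 108.6483] j5 9.12496818202979 1
0.32 pre [0.6602 0.1371 0.2553] 150 [23.731  99.8929] j5 26.376096783787247 1
```

```bash
cat > plan.py <<'E'
from go import *
def frames(yaw=-.18,phi=15,psi=30,ya=.0305):
    phi=np.radians(phi);psi=np.radians(psi)
    ap=np.array([np.cos(yaw),np.sin(yaw),0]);dn=np.array([0,0,-1.])
    zp=np.cos(phi)*dn-np.sin(phi)*ap
    yp=-(ap+zp*np.sin(phi))/np.cos(phi);Rp=np.c_[np.cross(yp,zp),yp,zp]
    A=np.radians(25);a=np.array([np.sin(A)*np.cos(ya),np.sin(A)*np.sin(ya),np.cos(A)])
    e1=np.array([-np.sin(ya),np.cos(ya),0]);e2=np.cross(e1,a)
    if e2[2]>0:e2=-e2
    n=np.cos(psi)*e1+np.sin(psi)*e2
    zq=np.cos(phi)*n-np.sin(phi)*a
    yq=-(a+zq*np.sin(phi))/np.cos(phi);Rq=np.c_[np.cross(yq,zq),yq,zq]
    return ap,Rp,a,Rq
def wrist(R,p,Lt=.27,beta=115):
    w=np.array(p)-Lt*R[:,2];r=np.hypot(w[0],w[1])
    j1=np.degrees(np.arctan2(w[1],w[0])-np.arcsin(.111/r))
    M=(Ro.from_euler('z',j1,degrees=True)*Ro.from_euler('y',beta,degrees=True)).as_matrix().T@R@np.diag([-1,-1,1])
    j4,j5,j6=Ro.from_matrix(M).as_euler('ZYZ',degrees=True)
    return w,j1,[j4,j5,j6],[(j4+180),-j5,(j6+180)]
E
python3 - <<'E'
from plan import *
print('test cur',wrist(np.array(read_state()['tcp_rot']),read_state()['position'],beta=122.3))
for phi in(0,15):
  for psi in(0,30,45):
    ap,Rp,a,Rq=frames(phi=phi,psi=psi)
    T=np.array([.618,.1358,.1647])
    print(phi,psi);print(' pick',wrist(Rp,[.558,-.183,.06],beta=118)[1:3]);
    print(' seat',wrist(Rq,T,beta=120)[:3]);print(' pre',wrist(Rq,T+.1*a,beta=112)[:3])
    print(' rot',Ro.from_matrix(Rp.T@Rq).as_rotvec(degrees=True),np.degrees(Ro.from_matrix(Rp.T@Rq).magnitude()))
E
```

```text
test cur (array([0.486 , 0.0834, 0.5013]), np.float64(-3.2692772929471143), [np.float64(0.05380293733210253), np.float64(57.27502655099849), np.float64(84.40698948973181)], [np.float64(180.0538029373321), np.float64(-57.27502655099849), np.float64(264.4069894897318)])
0 0
 pick (np.float64(-29.052818213705752), [np.float64(6.3611093629270335e-15), np.float64(62.0), np.float64(71.26042209864906)])
 seat (array([ 0.6262, -0.1341,  0.1647]), np.float64(-22.065431094668963), [np.float64(77.5564455714306), np.float64(110.46649587481473), np.float64(-7.254984713954256)])
 pre (array([ 0.6685, -0.1328,  0.2553]), np.float64(-20.608316384405814), [np.float64(81.24164437406638), np.float64(110.65018891880439), np.float64(1.4013634089579763)])
 rot [ 42.6873 -85.7313 -59.6585] 112.83267135402701
0 30
 pick (np.float64(-29.052818213705752), [np.float64(6.3611093629270335e-15), np.float64(62.0), np.float64(71.26042209864906)])
 seat (array([ 0.5028, -0.1016,  0.2218]), np.float64(-23.924418925912317), [np.float64(80.33420677989395), np.float64(82.27342923818175), np.float64(-7.146871970682059)])
[... 1649 characters left out ...]
-19.89962522576153), [np.float64(65.58033619878476), np.float64(80.72500303833466), np.float64(3.994964961556592)])
 rot [ 53.444  -46.3996 -57.9054] 91.44512216028616
15 45
 pick (np.float64(-27.058600633434335), [np.float64(-4.399611735102801), np.float64(76.42949863336811), np.float64(74.8290484810322)])
 seat (array([ 0.4861, -0.0527,  0.306 ]), np.float64(-19.312346261228686), [np.float64(67.60909038582555), np.float64(62.55241395422981), np.float64(0.5144726104621976)])
 pre (array([ 0.5283, -0.0514,  0.3966]), np.float64(-17.630582172829392), [np.float64(64.38876678833314), np.float64(64.428315663072), np.float64(9.369804577330756)])
 rot [ 57.4941 -35.8027 -46.6646] 82.24952940452947
```

Run:
```python
from plan import *
ap,Rp,a,Rq=frames(phi=15,psi=30)
b=np.array([.558,-.1825,.06])
print(b-.15*Rp[:,2]);rel(b-.15*Rp[:,2],Rp)
```

```text
[ 0.5962 -0.1895  0.2049]
shift [ 0.2771 -0.097   0.0272] rot [-15.3645  -1.6001  12.5445] rows>= 4.717098113814715
```

```bash
python3 -m jog '0.05 -0.02 0 -3 -0.3 2.5 1; 0.1 -0.04 0 -6 -0.6 5 1; 0.15 -0.06 0 -9 -0.9 7.5 1; 0.2 -0.08 0.01 -12 -1.2 10 1; 0.25 -0.095 0.02 -15.4 -1.6 12.5 1; 0.277 -0.097 0.027 -15.4 -1.6 12.5 1; 0.277 -0.097 0.027 -15.4 -1.6 12.5 1'
python3 - <<'E'
from plan import *
print(read_state()['joint_positions'])
ap,Rp,a,Rq=frames(phi=15,psi=30)
b=np.array([.558,-.1825,.06])
rel(b-.06*Rp[:,2],Rp);rel(b,Rp)
for n in('top','side'):
    p,d=capture(n);cv2.imwrite(f'pics/{n}9.png',p[:,:,::-1])
a=cv2.resize(cv2.imread('pics/side9.png')[110:250,280:420],None,fx=2.8,fy=2.8)
b=cv2.resize(cv2.imread('pics/top9.png')[140:280,300:440],None,fx=2.8,fy=2.8)
cv2.imwrite('pics/s9.png',np.hstack([a,b]))
E
```

```text
time_s: 17.32
position: [0.5925, -0.1905, 0.2001]
tcp_rot: [[-0.182, -0.947, -0.264], [-0.983, 0.175, 0.049], [0.0, 0.269, -0.963]]
force: [-0.6, 0.1, -0.1]
opening: 1.004
[-26.1532  39.1083  73.2368  -4.2095  82.6959  75.4269]
shift [-0.0017 -0.003   0.0844] rot [ 0.578   0.0284 -0.1761] rows>= 1.3517971757368334
shift [-0.0016 -0.0036  0.1444] rot [ 0.578   0.0284 -0.1761] rows>= 2.3115052840008863
```

View pics/s9.png

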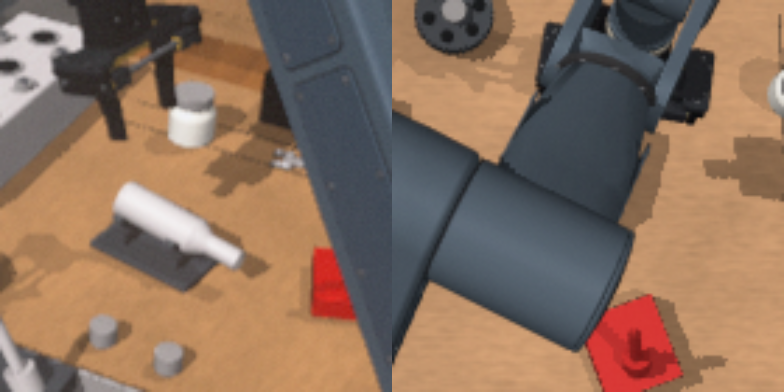

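```bash
python3 -m jog '-0.001 -0.003 0.04 0.5 0 -0.2 1; -0.0015 -0.0033 0.08 0.5 0 -0.2 1; -0.0016 -0.0035 0.11 0.5 0 -0.2 1; -0.0016 -0.0035 0.13 0.5 0 -0.2 1; -0.0016 -0.0035 0.143 0.5 0 -0.2 1; -0.0016 -0.0035 0.143 0.5 0 -0.2 1'
python3 - <<'E'
from plan import *
ap,Rp,a,Rq=frames(phi=15,psi=30)
rel(np.array([.558,-.1825,.06]),Rp)
for n in('side',):
    p,d=capture(n);cv2.imwrite(f'pics/{n}10.png',p[:,:,::-1])
a=cv2.resize(cv2.imread('pics/side10.png')[110:250,280:420],None,fx=4,fy=4)
cv2.imwrite('pics/s10.png',a)
E
```

```text
time_s: 18.18
position: [0.5583, -0.1798, 0.0627]
tcp_rot: [[-0.175, -0.951, -0.256], [-0.985, 0.169, 0.046], [-0.001, 0.26, -0.965]]
force: [0.1, 0.0, 0.1]
opening: 1.004
shift [ 0.0027 -0.0008  0.0025] rot [ 0.098  -0.0234  0.2237] rows>= 0.060236692924589906
```

View pics/s10.png

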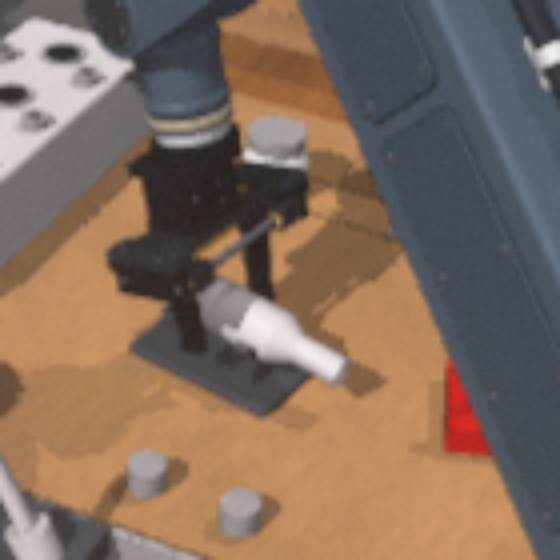

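```bash
python3 -m jog '0.002 -0.001 0.0025 0.1 0 0.2 1; 0.0025 -0.001 0.0025 0.1 0 0.2 0.6; 0.0025 -0.001 0.0025 0.1 0 0.2 0.4; 0.0025 -0.001 0.0025 0.1 0 0.2 0.4; 0.0025 -0.001 0.0025 0.1 0 0.2 0; 0.0025 -0.001 0.0025 0.1 0 0.2 0; 0.0025 -0.001 0.0025 0.1 0 0.2 0'
```

```text
time_s: 19.1
position: [0.5587, -0.1834, 0.0599]
tcp_rot: [[-0.18, -0.95, -0.254], [-0.984, 0.174, 0.046], [0.0, 0.258, -0.966]]
force: [0.5, 1.6, 0.3]
opening: 0.477
```

```bash
python3 -m jog '0 0 0 0 0 0 0; 0 0 0 0 0 0 0;0 0 0 0 0 0 0'
python3 - <<'E'
from plan import *
p,d=capture('side');cv2.imwrite('pics/s11.png',cv2.resize(p[110:250,280:420,::-1],None,fx=4,fy=4))
E
```

```text
time_s: 19.48
position: [0.5587, -0.1834, 0.0599]
tcp_rot: [[-0.18, -0.95, -0.254], [-0.984, 0.174, 0.046], [0.0, 0.258, -0.966]]
force: [1.5, 1.9, -0.0]
opening: 0.482
```

View pics/s11.png

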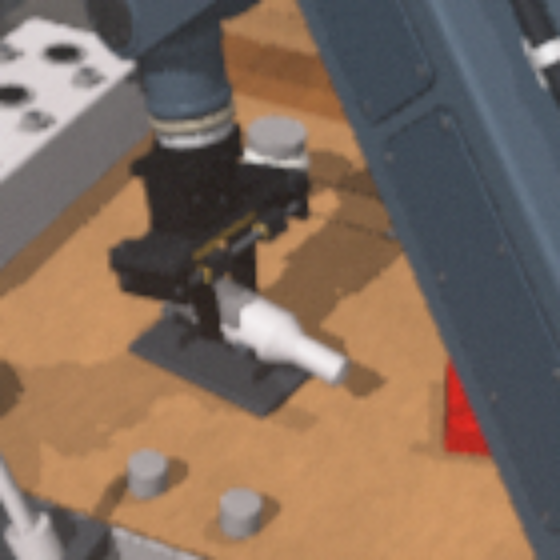

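```bash
python3 -m jog '0 0.003 -0.01 0 0 0 0; 0 0.008 -0.03 0 0 0 0; 0 0.018 -0.068 0 0 0 0; 0 0.031 -0.116 0 0 0 0; 0 0.044 -0.164 0 0 0 0; 0 0.057 -0.213 0 0 0 0; 0 0.057 -0.213 0 0 0 0'
python3 - <<'E'
from plan import *
ap,Rp,a,Rq=frames(phi=15,psi=30)
print(read_state()['joint_positions'])
seat=np.array([.578,.1346,.036])+[-.02,-.0006,0]+.022*a
print('seat',seat,'tip',seat+.082*a)
T=seat+a*(.12+.125);print(T,T-np.array(read_state()['position']));rel(T,Rq)
for n in('side','top'):
    p,d=capture(n);cv2.imwrite(f'pics/{n}12.png',p[:,:,::-1])
cv2.imwrite('pics/s12.png',cv2.resize(p[140:280,300:440,::-1],None,fx=4,fy=4))
E
```

```text
time_s: 20.4
position: [0.5609, -0.185, 0.287]
tcp_rot: [[-0.18, -0.953, -0.243], [-0.984, 0.176, 0.039], [0.005, 0.246, -0.969]]
force: [-0.5, 0.4, -1.4]
opening: 0.484
[-26.9709  31.0316  74.2707  -4.3014  88.2847  74.0712]
seat [0.5673 0.1343 0.0559] tip [0.6019 0.1353 0.1303]
[0.6708 0.1374 0.278 ] [ 0.1099  0.3224 -0.009 ]
shift [-0.337  -0.0504 -0.0053] rot [ 52.9004 -47.0263 -57.5308] rows>= 8.524534432763897
```

View pics/side12.png

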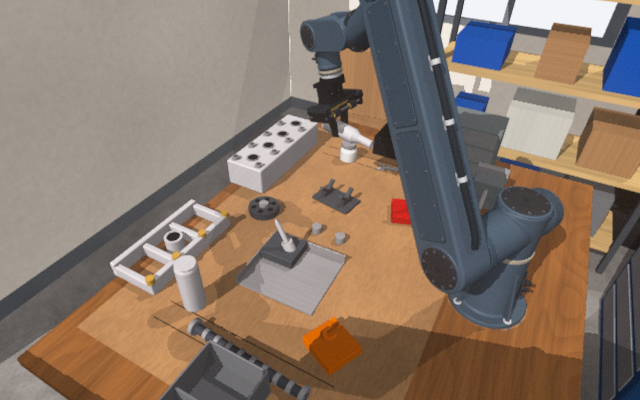

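```bash
python3 -m jog '-0.015 0 -0.005 5.9 -5.2 -6.4 0; -0.03 -0.001 -0.01 11.8 -10.4 -12.8 0; -0.05 -0.002 -0.015 17.7 -15.7 -19.2 0; -0.07 -0.003 -0.02 23.6 -20.9 -25.6 0; -0.09 -0.004 -0.025 29.4 -26.1 -32 0; -0.11 -0.004 -0.03 35.3 -31.4 -38.4 0; -0.13 -0.004 -0.04 41.2 -36.6 -44.8 0; -0.14 -0.004 -0.043 47 -41.8 -51.1 0'
python3 - <<'E'
from plan import *
ap,Rp,a,Rq=frames(phi=15,psi=30)
print(read_state()['joint_positions'])
seat=np.array([.578,.1346,.036])+[-.02,-.0006,0]+.022*a
rel(seat+a*(.12+.125),Rq);rel([.63,.03,.3],Rq)
for n in('side','top'):
    p,d=capture(n);cv2.imwrite(f'pics/{n}13.png',p[:,:,::-1])
E
```

```text
time_s: 21.5
position: [0.5975, -0.0474, 0.3202]
tcp_rot: [[0.704, -0.641, 0.305], [-0.572, -0.259, 0.778], [-0.42, -0.723, -0.549]]
force: [0.4, 0.6, -1.2]
opening: 0.479
[-39.0024  30.1916  91.9453  53.037   85.5379  -5.7877]
shift [-0.0364 -0.0643  0.1894] rot [ 5.8101 -4.6343 -6.9638] rows>= 3.252640512518179
shift [-0.013  -0.0263  0.0812] rot [ 5.8101 -4.6343 -6.9638] rows>= 1.3817553311695876
```

View pics/side13.png

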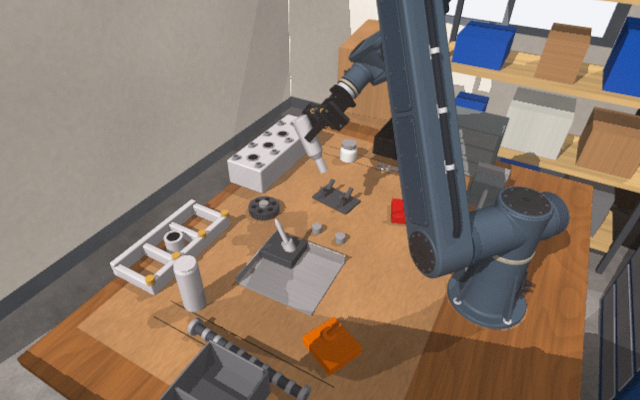

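```bash
python3 -m jog '-0.006 -0.01 0.03 2 -1.5 -2.3 0; -0.012 -0.021 0.063 4 -3 -4.6 0; -0.018 -0.032 0.095 5.8 -4.6 -7 0; -0.025 -0.043 0.126 5.8 -4.6 -7 0; -0.031 -0.054 0.16 5.8 -4.6 -7 0; -0.0365 -0.064 0.189 5.8 -4.6 -7 0; -0.0365 -0.064 0.189 5.8 -4.6 -7 0; -0.0365 -0.064 0.189 5.8 -4.6 -7 0'
python3 - <<'E'
from plan import *
ap,Rp,a,Rq=frames(phi=15,psi=30)
print(read_state()['joint_positions'])
seat=np.array([.578,.1346,.036])+[-.02,-.0006,0]+.022*a
rel(seat+a*(.12+.125),Rq)
ims=[]
for n in('side','top'):
    p,d=capture(n);cv2.imwrite(f'pics/{n}14.png',p[:,:,::-1]);np.save(f'{n}14W.npy',cloud(n,d))
    for k,o in enumerate(silhouettes('bottle',n)):
        r=np.array(o['region']);w=np.load(f'{n}14W.npy')[r];print(n,o['score'],r.sum(),np.nanmedian(w,0));
        np.save(f'{n}14_b{k}.npy',r)
a=cv2.resize(cv2.imread('pics/side14.png')[130:290,220:380],None,fx=2.5,fy=2.5)
b=cv2.resize(cv2.imread('pics/top14.png')[110:270,190:350],None,fx=2.5,fy=2.5)
cv2.imwrite('pics/s14.png',np.hstack([a,b]))
E
```

```text
time_s: 22.6
position: [0.6716, 0.1356, 0.2775]
tcp_rot: [[0.797, -0.522, 0.304], [-0.48, -0.243, 0.843], [-0.366, -0.818, -0.444]]
force: [-0.2, -0.3, -0.9]
opening: 0.479
[-21.037   37.159   92.5667  68.4625  74.369  -12.9256]
shift [-0.0017 -0.0004  0.0011] rot [ 0.259  -0.2704 -0.1252] rows>= 0.03690186234066495
side 0.64 782 [0.6613 0.1539 0.2674]
top 0.74 318 [0.6774 0.1363 0.3228]
top 0.54 356 [0.5924 0.1266 0.0371]
top 0.24 590 [ 0.5475 -0.2006  0.0117]
```

View pics/s14.png

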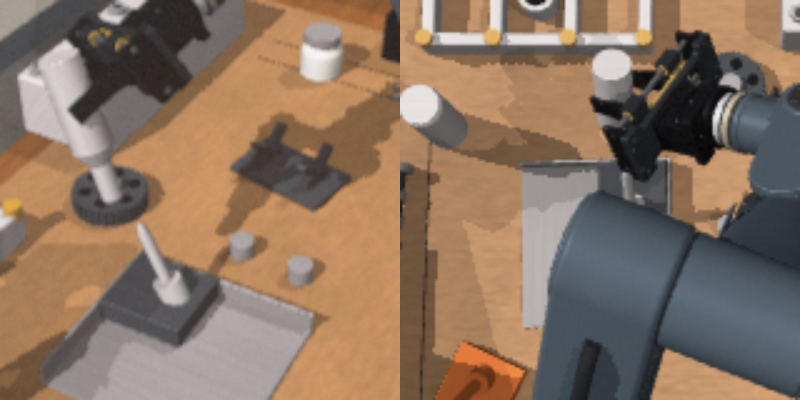

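```bash
cat > ov.py <<'E'
from fit import *
def overlay(n,pic,parts_list,out,ctr,sc=6,hw=60):
    im=cv2.imread(pic);u,v=[int(t) for t in ctr]
    c=cv2.resize(im[v-hw:v+hw,u-hw:u+hw],None,fx=sc,fy=sc,interpolation=cv2.INTER_CUBIC)
    for parts,col in parts_list:
        for q in parts:
            h=cv2.convexHull(((proj(n,q)+.5-[u-hw,v-hw])*sc).astype(np.float32))
            cv2.polylines(c,[np.round(h).astype(np.int32)],True,col,1)
    cv2.imwrite(out,c);return c
def botparts(p,R,s=0,phi=15,dR=None):
    f=np.radians(phi);ax=-np.cos(f)*R[:,1]-np.sin(f)*R[:,2]; x=R[:,0];B=np.c_[ax,x,np.cross(ax,x)]
    if dR is not None:B=B@dR
    return [q@B.T+np.array(p)+B[:,0]*s for q in BOT],B
E
python3 - <<'E'
from ov import *
s=read_state();P=np.array(s['position']);R=np.array(s['tcp_rot'])
bp,B=botparts(P,R);st=place(STAND,.578,.1346,.0305,.006)
m=P-B[:,0]*.12;print('mouth',m,'axis',B[:,0])
L=[]
for n in('side','top'):
    L.append(overlay(n,f'pics/{n}14.png',[(bp,(0,0,255)),(st,(0,255,0))],'pics/o.png',proj(n,m),sc=4,hw=50))
cv2.imwrite('pics/o14.png',np.hstack(L))
E
```

```text
mouth [0.62113755 0.13272918 0.16931486] axis [0.42372939 0.0152705  0.9056601 ]
```

View pics/o14.png

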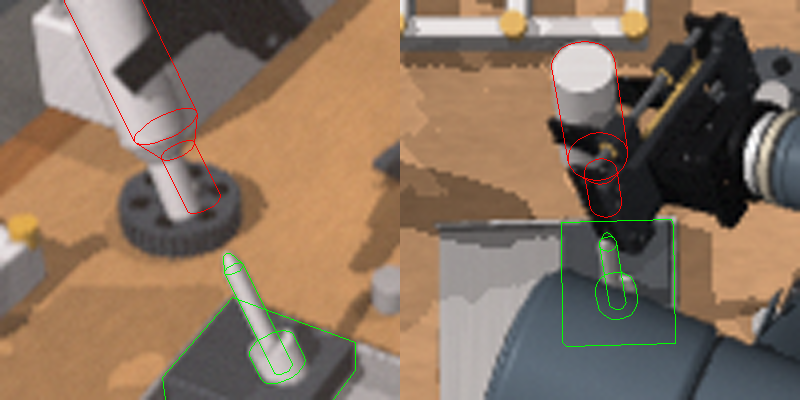

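```bash
cat > bfit.py <<'E'
from ov import *
from scipy.spatial.transform import Rotation as Ro
np.set_printoptions(precision=4,suppress=True)
def pegshift(n,pic,W):
    # image shift (px) of the peg against model with stand at assumed home
    im=cv2.imread(pic).astype(int)
    st=place(STAND,.578,.1346,.0305,.006)[1:]
    r0=render(n,st);v,u=np.nonzero(cv2.dilate((r0>0).astype(np.uint8),np.ones((9,9)))) 
    box_=(slice(v.min(),v.max()+1),slice(u.min(),u.max()+1))
    lum=im.min(2).astype(float)
    best=None
    for dy in np.arange(-4,4.1,.5):
        for dx in np.arange(-4,4.1,.5):
            r=cv2.warpAffine(r0,np.float32([[1,0,dx],[0,1,dy]]),(640,400))[box_]
            c=np.corrcoef(r.ravel(),lum[box_].ravel())[0,1]
            if best is None or c>best[0]:best=(c,dx,dy)
    return best
def bottlefit(n,pic,P,R,shift=(0,0)):
    im=cv2.imread(pic).astype(int)
    def parts(q): 
        dR=Ro.from_rotvec([0,q[1],q[2]]).as_matrix(); return botparts(P,R,s=q[0],dR=dR)
    r0=render(n,parts([0,0,0])[0]);D=cv2.dilate((r0>0).astype(np.uint8),np.ones((31,31)))>0
    bright=((im.min(2)>95)&(np.ptp(im,2)<35))
    k,l,stt,_=cv2.connectedComponentsWithStats((bright&D).astype(np.uint8),connectivity=4)
    ids=[i for i in range(1,k) if (r0[l==i]>.5).sum()>15]
    M=np.isin(l,ids)
    dark=(im.max(2)<75)
    use=D&~dark
    T=np.float32([[1,0,shift[0]],[0,1,shift[1]]])
    def cost(q):
        r=cv2.warpAffine(render(n,parts(q)[0]),T,(640,400))
        return np.abs(r-M)[use].sum()/M.sum()
    best=None
    for b in(-.1,0,.1):
        x0=np.array([0,b,0.]);r=minimize(cost,x0,method='Nelder-Mead',options=dict(initial_simplex=[x0,x0+[.01,0,0],x0+[0,.08,0],x0+[0,0,.08]],xatol=1e-4,fatol=1e-4))
        if best is None or r.fun<best.fun:best=r
    return best.x,best.fun,M,parts(best.x)
E
python3 - <<'E'
from bfit import *
s=read_state();P=np.array(s['position']);R=np.array(s['tcp_rot'])
L=[]
for n in('side','top'):
    ps=pegshift(n,f'pics/{n}14.png',None);print(n,'pegshift',ps)
    x,f,M,(bp,B)=bottlefit(n,f'pics/{n}14.png',P,R,ps[1:])
    print(n,x,f,M.sum(),'axis',B[:,0],'mouth',P+B[:,0]*(x[0]-.12))
    im=cv2.imread(f'pics/{n}14.png');im[M]=(0,255,255);cv2.imwrite('pics/t.png',im)
    u,v=proj(n,P).astype(int)
    L.append(overlay(n,'pics/t.png',[(bp,(0,0,255))],'pics/o.png',(u,v),sc=4,hw=50))
cv2.imwrite('pics/o14b.png',np.hstack(L))
E
```

```text
side pegshift (np.float64(0.8959437704766307), np.float64(0.0), np.float64(0.5))
side [0.0052 0.1504 0.0617] 0.540291798951236 1649 axis [ 0.4026 -0.1457  0.9037] mouth [0.6258 0.1513 0.1743]
top pegshift (np.float64(0.3634825676874844), np.float64(-0.5), np.float64(0.5))
top [ 0.0072  0.0805 -0.0659] 0.2249409209938047 307 axis [ 0.3345 -0.0235  0.9421] mouth [0.6343 0.1372 0.1717]
```

View pics/o14b.png

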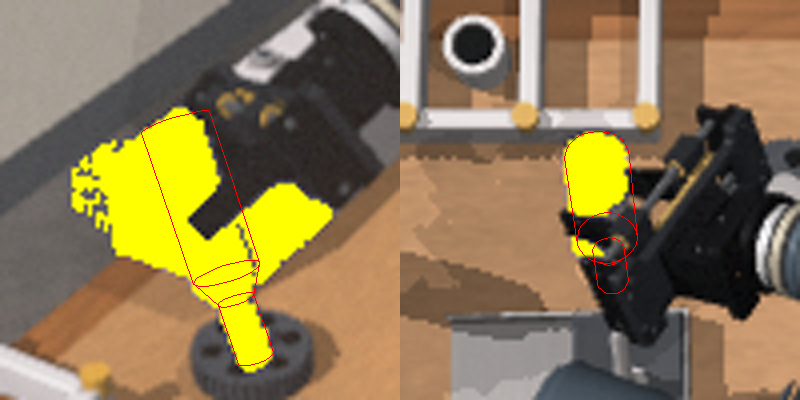

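```bash
cat >> bfit.py <<'E'
def jointfit(pics,Ws,P,R,free=4):
    data={}
    a=botparts(P,R)[1][:,0]
    for n in pics:
        im=cv2.imread(pics[n]).astype(int);W=Ws[n]
        d=W-P;t=d@a;rad=np.linalg.norm(d-t[...,None]*a,axis=-1)
        near=(rad<.06)&(t>-.16)&(t<.09)
        M=near&(im.min(2)>85)&(np.ptp(im,2)<35)
        r0=render(n,botparts(P,R)[0]);D=cv2.dilate((r0>0).astype(np.uint8),np.ones((25,25)))>0
        dark=near&(im.max(2)<85)   # gripper
        dark=cv2.dilate(dark.astype(np.uint8),np.ones((3,3)))>0
        data[n]=(M&~dark,D&~dark)
    def parts(q): return botparts(P+R@np.array([q[3],0,0]),R,s=q[0],dR=Ro.from_rotvec([0,q[1],q[2]]).as_matrix())
    def cost(q):
        if free<4:q=np.r_[q[:free],np.zeros(4-free)]
        bp=parts(q)[0]
        return sum(np.abs(render(n,bp)-M)[U].sum()/M.sum() for n,(M,U) in data.items())+ (q[3]/.004)**2*.02
    best=None
    for b in(-.08,0.,.08):
        x0=np.array([0,b,0.,0]);S=[x0]+[x0+e for e in np.diag([.01,.06,.06,.003])]
        r=minimize(cost,x0,method='Nelder-Mead',options=dict(initial_simplex=S,xatol=1e-4,fatol=1e-4,maxiter=400))
        if best is None or r.fun<best.fun:best=r
    return best.x,best.fun,data,parts(best.x)
E
python3 - <<'E'
from bfit import *
s=read_state();P=np.array(s['position']);R=np.array(s['tcp_rot'])
for ns in(['side','top'],['side'],['top']):
    x,f,data,(bp,B)=jointfit({n:f'pics/{n}14.png' for n in ns},{n:np.load(f'{n}14W.npy') for n in ns},P,R)
    P2=P+R@[x[3],0,0]
    print(ns,x,f,'axis',B[:,0],'mouth',P2+B[:,0]*(x[0]-.12),'in tool',R.T@B[:,0])
    if len(ns)==2:
        L=[]
        for n in ns:
            im=cv2.imread(f'pics/{n}14.png');m=data[n][0];im[m]=im[m]//2+np.array([0,120,120],np.uint8);cv2.imwrite('pics/t.png',im)
            L.append(overlay(n,'pics/t.png',[(bp,(0,0,255))],'pics/o.png',proj(n,P).astype(int),sc=4,hw=50))
        cv2.imwrite('pics/o14c.png',np.hstack(L))
E
```

```text
['side', 'top'] [ 0.0066  0.1223 -0.1293 -0.0008] 0.6133361323174572 axis [ 0.2622 -0.0296  0.9646] mouth [0.6416 0.1383 0.1689] in tool [-0.1286 -0.9192 -0.3722]
['side'] [-0.0015  0.1059 -0.1     0.0026] 0.1449040632236961 axis [ 0.2945 -0.0294  0.9552] mouth [0.6383 0.1369 0.161 ] in tool [-0.0996 -0.9284 -0.358 ]
['top'] [ 0.0695  0.3095 -0.3785 -0.    ] 0.10354140543141074 axis [-0.0437 -0.0721  0.9964] mouth [0.6742 0.1382 0.2276] in tool [-0.3636 -0.7758 -0.5157]
```

View pics/o14c.png

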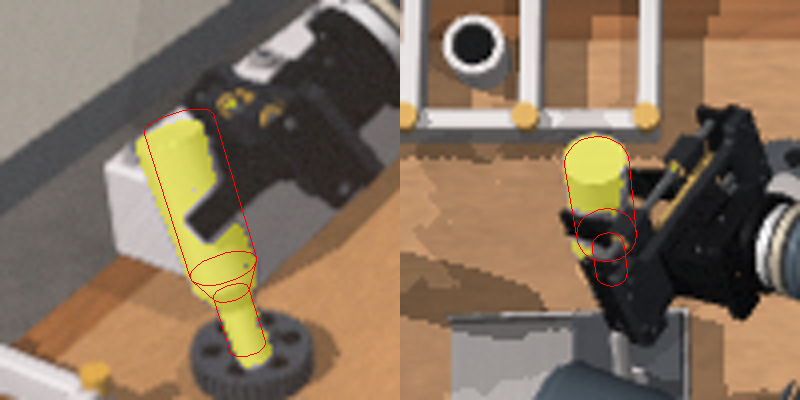

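```bash
cat > dfit.py <<'E'
from bfit import *
from scipy.optimize import least_squares
def surf(P,c,a,axialc=True):
    # signed distance to bottle outline (profile in (t,r))
    d=P-c;t=d@a;r=np.linalg.norm(d-t[:,None]*a,axis=1)
    segs=[((-.12,.013),(-.075,.013)),((-.075,.013),(-.055,.024)),((-.055,.024),(.055,.024)),((.055,.024),(.055,0))]
    best=np.full(len(P),9.);sg=np.zeros(len(P))
    for (t0,r0),(t1,r1) in segs:
        e=np.array([t1-t0,r1-r0]);L=np.linalg.norm(e);e/=L
        q=np.stack([t-t0,r-r0],1);k=np.clip(q@e,0,L);D=q-k[:,None]*e;n=np.linalg.norm(D,axis=1)
        s=np.sign(q@np.array([-e[1],e[0]]));m=n<best;best[m]=n[m];sg[m]=s[m]
    return best*sg
def fit3(Pts,c0,a0,wt=None):
    u=np.cross(a0,[1,0,0.]);u/=np.linalg.norm(u);v=np.cross(a0,u)
    def f(q):
        a=a0+q[3]*u+q[4]*v;a/=np.linalg.norm(a)
        return surf(Pts,c0+q[:3],a)
    r=least_squares(f,np.zeros(5),loss='soft_l1',f_scale=.003)
    a=a0+r.x[3]*u+r.x[4]*v;a/=np.linalg.norm(a)
    return c0+r.x[:3],a,np.median(np.abs(f(r.x)))
E
python3 - <<'E'
from dfit import *
s=read_state();P=np.array(s['position']);R=np.array(s['tcp_rot'])
a=botparts(P,R)[1][:,0]
ns=['side','top']
Ws={n:np.load(f'{n}14W.npy') for n in ns}
x,f,data,_=jointfit({n:f'pics/{n}14.png' for n in ns},Ws,P,R)
pts={}
for n in ns:
    M=cv2.erode(data[n][0].astype(np.uint8),np.ones((3,3)))>0
    p=Ws[n][M];pts[n]=p[np.isfinite(p[:,0])]
print({n:len(p) for n,p in pts.items()})
for k in(['side'],['side','top']):
    q=np.vstack([pts[n] for n in k]);c,ax,e=fit3(q,P,a)
    t=(P-c)@ax
    print(k,'c',c,'axis',ax,'err',e,'mouth',c-.12*ax,'P off',P-c-t*ax,t)
for n in ns: print(n,'resid pred',np.median(surf(pts[n],P,a)))
# peg check: depth points on stand top plane and peg
for n in ns:
    W=Ws[n];st=render(n,place(STAND[:1],.578,.1346,.0305,.006))>.99
    z=W[st];z=z[np.isfinite(z[:,0])];print(n,'block top z',np.median(z[np.abs(z[:,2]-.036)<.012][:,2]))
E
```

```text
{'side': 559, 'top': 187}
['side'] c [0.6749 0.1381 0.2778] axis [ 0.3662 -0.0478  0.9293] err 0.0010868524978179667 mouth [0.6309 0.1438 0.1663] P off [-0.0026 -0.0036  0.0009] -0.0006775986793733316
['side', 'top'] c [0.6745 0.1382 0.2767] axis [ 0.3658 -0.0477  0.9295] err 0.0012348228906530947 mouth [0.6306 0.1439 0.1652] P off [-0.0027 -0.0036  0.0009] 0.00040796253707794326
side resid pred 0.0016139530412964814
top resid pred -0.0006522373874907027
side block top z 0.037854238038906904
top block top z 0.03622486478961785
```

Run:
```python
from dfit import *
from plan import frames
a=frames(phi=15,psi=30)[2]
st=place(STAND,.578,.1346,.0305,.006)
seat=np.array([.578,.1346,.036])+[-.02,-.0006,0]+.022*a
for n in('side','top'):
  for f in('8','14'):
    import os
    if f=='8': continue
    W=np.load(f'{n}{f}W.npy');im=cv2.imread(f'pics/{n}{f}.png')
    d=W-seat;t=d@a;r=np.linalg.norm(d-t[...,None]*a,axis=-1)
    m=(t>.005)&(t<.068)&(r<.02)&(im.min(2)>85)
    p=W[m];print(n,len(p))
    if len(p)<15: continue
    u=np.cross(a,[0,1.,0]);u/=np.linalg.norm(u);v=np.cross(a,u)
    def g(q):
        ax=a+q[2]*u+q[3]*v;ax/=np.linalg.norm(ax);dd=p-seat-.035*a-q[0]*u-q[1]*v;tt=dd@ax
        return np.linalg.norm(dd-tt[:,None]*ax,axis=1)-.0075
    for fr in(4,2):
        rr=least_squares(lambda q:g(np.r_[q,np.zeros(4-fr)]),np.zeros(fr),loss='soft_l1',f_scale=.002)
        q=rr.x;print(n,fr,'peg mid offset world',q[0]*u+q[1]*v,'tilt',(q[2]*u+q[3]*v) if fr==4 else '',np.median(np.abs(rr.fun)))
```

```text
side 94
side 4 peg mid offset world [ 0.0003 -0.     -0.0001] tilt [ 0.0047  0.0256 -0.0025] 0.0009740524202155672
side 2 peg mid offset world [ 0.0003  0.     -0.0001] tilt  0.0011591350128735047
top 32
top 4 peg mid offset world [-0.0007  0.0013  0.0003] tilt [ 0.0138  0.0251 -0.0068] 0.0011144016579325996
top 2 peg mid offset world [-0.0006  0.0016  0.0002] tilt  0.0009509517679787156
```

```bash
cat > corr.py <<'E'
from dfit import *
from plan import frames,rel,Ro
a=frames(phi=15,psi=30)[2]
seat=np.array([.578,.1346,.036])+[-.02,-.0006,0]+.022*a
def measure(tag):
    s=read_state();P=np.array(s['position']);R=np.array(s['tcp_rot'])
    ns=['side','top'];Ws={}
    for n in ns:
        p,d=capture(n);cv2.imwrite(f'pics/{n}{tag}.png',p[:,:,::-1]);Ws[n]=cloud(n,d);np.save(f'{n}{tag}W.npy',Ws[n])
    return P,R,Ws
def points(tag,P,R,Ws,ax0):
    out=[]
    for n in Ws:
        im=cv2.imread(f'pics/{n}{tag}.png').astype(int)
        d=Ws[n]-P;t=d@ax0;rad=np.linalg.norm(d-t[...,None]*ax0,axis=-1)
        M=(rad<np.where(t<-.065,.024,.034))&(t>-.128)&(t<.065)&(im.min(2)>85)&(np.ptp(im,2)<35)
        M=cv2.erode(M.astype(np.uint8),np.ones((2,2)))>0
        out.append(Ws[n][M])
    return np.vstack(out)
def correct(c,ax,P,R,h):
    # target: bottle axis on peg line, mouth h above seat
    w=np.cross(ax,a);ang=np.arcsin(np.linalg.norm(w));dR=Ro.from_rotvec(w/np.linalg.norm(w)*ang).as_matrix()
    R2=dR@R; c2=seat+a*(.12+h); P2=c2-dR@(c-P)
    print('mis-angle',np.degrees(ang),'mouth off peg line',(lambda d:d-(d@a)*a)(c-.12*ax-seat),'mouth h',(c-.12*ax-seat)@a,'target',P2)
    rel(P2,R2)
E
python3 - <<'E'
from corr import *
s=read_state();P=np.array(s['position']);R=np.array(s['tcp_rot'])
Ws={n:np.load(f'{n}14W.npy') for n in('side','top')}
ax0=np.array([.366,-.048,.929])
q=points('14',P,R,Ws,ax0);c,ax,e=fit3(q,P,ax0);print(len(q),c,ax,e,c-.12*ax)
correct(c,ax,P,R,.105);correct(c,ax,P,R,.095)
E
```

```text
983 [0.6744 0.1381 0.2768] [ 0.3659 -0.0481  0.9294] 0.0011409654506898716 [0.6305 0.1439 0.1653]
mis-angle 4.947053497346949 mouth off peg line [ 0.01    0.008  -0.0048] mouth h 0.12588980870734703 target [0.6601 0.1336 0.2614]
shift [-0.003   0.02    0.0029] rot [-4.7501 -0.3608  1.3341] rows>= 0.4623414483501823
mis-angle 4.947053497346949 mouth off peg line [ 0.01    0.008  -0.0048] mouth h 0.12588980870734703 target [0.6559 0.1335 0.2523]
shift [-0.003   0.0296  0.0056] rot [-4.7501 -0.3608  1.3341] rows>= 0.48484410654461463
```

```bash
python3 -m jog '-0.001 0.007 0.001 -2 -0.2 0.7 0; -0.003 0.014 0.002 -4 -0.3 1.3 0; -0.003 0.02 0.003 -4.75 -0.36 1.33 0; -0.003 0.02 0.003 -4.75 -0.36 1.33 0; -0.003 0.02 0.003 -4.75 -0.36 1.33 0'
python3 - <<'E'
from corr import *
P,R,Ws=measure('15')
q=points('15',P,R,Ws,a);c,ax,e=fit3(q,P,a);print(len(q),P,c,ax,a,e,c-.12*ax)
correct(c,ax,P,R,.09)
L=[cv2.resize(cv2.imread('pics/side15.png')[150:270,230:350],None,fx=3.3,fy=3.3),cv2.resize(cv2.imread('pics/top15.png')[120:240,210:330],None,fx=3.3,fy=3.3)]
cv2.imwrite('pics/s15.png',np.hstack(L))
E
```

```text
time_s: 23.42
position: [0.66, 0.1349, 0.2612]
tcp_rot: [[0.787, -0.562, 0.255], [-0.481, -0.3, 0.824], [-0.387, -0.771, -0.506]]
force: [-0.4, 0.1, -0.4]
opening: 0.481
938 [0.66   0.1349 0.2612] [0.6626 0.1375 0.2601] [0.4252 0.018  0.9049] [0.4224 0.0129 0.9063] 0.0011400458481635248 [0.6116 0.1353 0.1515]
mis-angle 0.3439253643009928 mouth off peg line [-0.0002 -0.0003  0.0001] mouth h 0.10533746995934543 target [0.6533 0.1344 0.2473]
shift [0.0003 0.0146 0.005 ] rot [ 0.3435 -0.0059 -0.0138] rows>= 0.24656046537552384
```

View pics/s15.png

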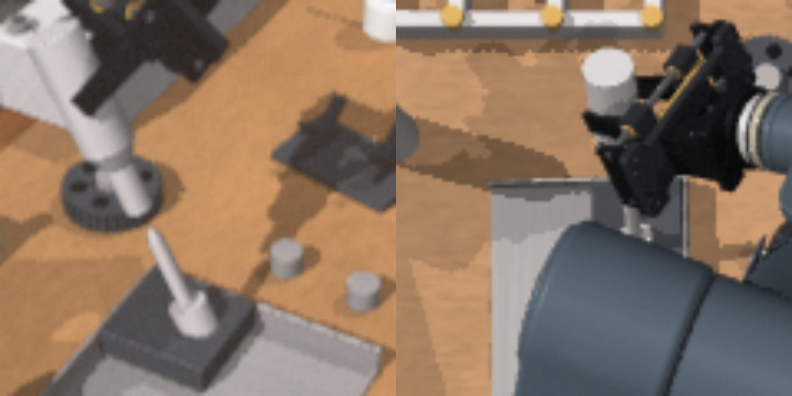

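```bash
python3 -m jog '0 0.0065 0.0022 0.2 0 0 0; 0 0.013 0.0045 0.3 0 0 0; 0 0.0195 0.0067 0.3 0 0 0; 0 0.026 0.009 0.3 0 0 0; 0 0.026 0.009 0.3 0 0 0'
python3 - <<'E'
from corr import *
P,R,Ws=measure('16')
q=points('16',P,R,Ws,a);c,ax,e=fit3(q,P,a);print(len(q),P,c,ax,a,e,c-.12*ax)
correct(c,ax,P,R,.05)
st=place(STAND,.578,.1346,.0305,.006)
L=[overlay(n,f'pics/{n}16.png',[(st[1:],(0,255,0))],'pics/o.png',proj(n,seat+.06*a),sc=8,hw=25) for n in('side','top')]
cv2.imwrite('pics/s16.png',np.hstack(L))
E
```

```text
time_s: 24.15
position: [0.6471, 0.1345, 0.2359]
tcp_rot: [[0.786, -0.562, 0.257], [-0.481, -0.295, 0.826], [-0.388, -0.773, -0.502]]
force: [0.9, 0.3, -1.5]
opening: 0.478
913 [0.6471 0.1345 0.2359] [0.6499 0.1372 0.2348] [0.4216 0.0125 0.9067] [0.4224 0.0129 0.9063] 0.0012463764305523637 [0.5993 0.1357 0.126 ]
mis-angle 0.05807796198699334 mouth off peg line [-0.0005  0.0004  0.0002] mouth h 0.07702688245696145 target [0.6364 0.1338 0.2111]
shift [0.0012 0.0263 0.0094] rot [-0.0746 -0.0551  0.1238] rows>= 0.4469533893878123
```

View pics/s16.png

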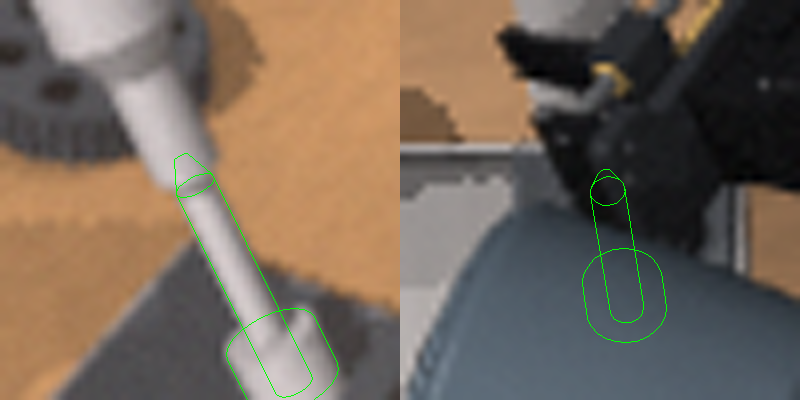

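```bash
python3 -m jog '-0.0004 0.004 0.0005 0 0 0 0; -0.0004 0.0085 0.002 0 0 0 0; -0.0004 0.013 0.0035 0 0 0 0;-0.0004 0.013 0.0035 0 0 0 0'; python3 -m jog '0 0.005 0.0017 0 0 0 0; 0 0.0095 0.0033 0 0 0 0; 0 0.014 0.005 0 0 0 0; 0 0.014 0.005 0 0 0 0'
python3 - <<'E'
from corr import *
P,R,Ws=measure('17')
print(read_state()['force'],read_state()['moment'])
q=points('17',P,R,Ws,a);c,ax,e=fit3(q,P,a);print(len(q),c,ax,a,e)
correct(c,ax,P,R,.02)
st=place(STAND,.578,.1346,.0305,.006)
L=[overlay(n,f'pics/{n}17.png',[(st[:2],(0,255,0))],'pics/o.png',proj(n,seat+.04*a),sc=8,hw=25) for n in('side','top')]
cv2.imwrite('pics/s17.png',np.hstack(L))
E
```

```text
time_s: 24.75
position: [0.6407, 0.1337, 0.2244]
tcp_rot: [[0.787, -0.561, 0.257], [-0.481, -0.295, 0.825], [-0.387, -0.773, -0.502]]
force: [-0.2, 0.4, -1.3]
opening: 0.481
time_s: 25.25
position: [0.6342, 0.1336, 0.2111]
tcp_rot: [[0.787, -0.561, 0.258], [-0.481, -0.296, 0.825], [-0.387, -0.773, -0.502]]
force: [-1.0, 0.5, -1.7]
opening: 0.482
[-0.6371  0.2818 -1.4345] [-0.7013  0.1546 -0.009 ]
894 [0.637  0.1362 0.2101] [0.4196 0.0084 0.9077] [0.4224 0.0129 0.9063] 0.0012143675587847841
mis-angle 0.31444564097827427 mouth off peg line [-0.0015  0.0002  0.0007] mouth h 0.04915671596460833 target [0.6237 0.1336 0.1838]
shift [0.0023 0.0275 0.0111] rot [-0.3346 -0.0032  0.0691] rows>= 0.4754546983822926
```

View pics/s17.png

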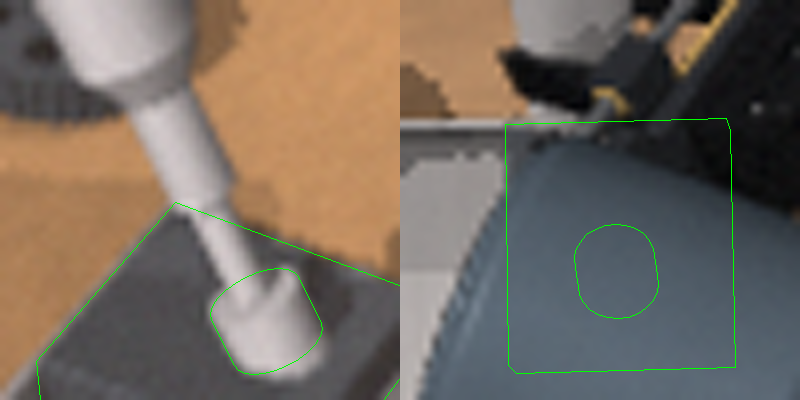

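```bash
python3 -m jog '0 0.005 0.0018 0 0 0 0; 0 0.01 0.0036 0 0 0 0; 0 0.015 0.0054 0 0 0 0; 0 0.019 0.0068 0 0 0 0; 0 0.019 0.0068 0 0 0 0'; python3 -m jog '0 0.005 0.0018 0 0 0 0; 0 0.0095 0.0034 0 0 0 0; 0 0.014 0.005 0 0 0 0; 0 0.014 0.005 0 0 0 0'
```

```text
time_s: 25.98
position: [0.6253, 0.1335, 0.1929]
tcp_rot: [[0.787, -0.561, 0.258], [-0.481, -0.296, 0.825], [-0.387, -0.773, -0.503]]
force: [0.8, -0.0, -1.8]
opening: 0.473
time_s: 26.48
position: [0.6188, 0.1335, 0.1795]
tcp_rot: [[0.787, -0.561, 0.258], [-0.481, -0.296, 0.825], [-0.387, -0.773, -0.503]]
force: [0.4, 0.3, -3.6]
opening: 0.477
```

```bash
python3 -m jog '0 0.004 0.0014 0 0 0 0; 0 0.0075 0.0027 0 0 0 0; 0 0.0075 0.0027 0 0 0 0'; python3 -m jog '0 0.0015 0.0005 0 0 0 0; 0 0.003 0.001 0 0 0 0'
python3 - <<'E'
from corr import *
P,R,Ws=measure('18')
q=points('18',P,R,Ws,a);c,ax,e=fit3(q,P,a);print(len(q),c,ax,a,e)
correct(c,ax,P,R,0)
st=place(STAND,.578,.1346,.0305,.006)
L=[overlay(n,f'pics/{n}18.png',[(st[:1],(0,255,0))],'pics/o.png',proj(n,seat+.01*a),sc=8,hw=25) for n in('side','top')]
cv2.imwrite('pics/s18.png',np.hstack(L))
E
```

```text
time_s: 26.85
position: [0.6154, 0.1335, 0.1725]
tcp_rot: [[0.787, -0.561, 0.258], [-0.481, -0.296, 0.825], [-0.386, -0.773, -0.503]]
force: [0.5, -2.0, -2.9]
opening: 0.482
time_s: 27.1
position: [0.6143, 0.1335, 0.1703]
tcp_rot: [[0.787, -0.56, 0.258], [-0.481, -0.296, 0.825], [-0.386, -0.774, -0.502]]
force: [1.5, -0.6, -0.5]
opening: 0.48
849 [0.6169 0.1359 0.1689] [0.414  0.0061 0.9103] [0.4224 0.0129 0.9063] 0.0014360840175508607
mis-angle 0.6606834971879162 mouth off peg line [-0.0015  0.0009  0.0007] mouth h 0.003386075501820185 target [0.6154 0.1334 0.1661]
shift [0.0026 0.0024 0.0023] rot [-0.5777 -0.0764  0.2455] rows>= 0.06730156998990783
```

View pics/s18.png

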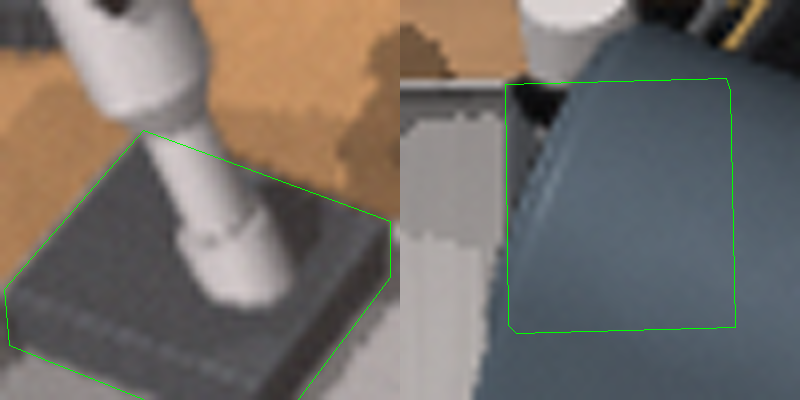

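Almost home: about 3 mm remain by the depth fit, with no collar force yet. I'll advance in small steps.

```bash
python3 -m jog '0 0.0015 0.0005 0 0 0 0; 0 0.002 0.0007 0 0 0 0'; python3 -m jog '0 0.0015 0.0005 0 0 0 0; 0 0.002 0.0007 0 0 0 0'; python3 -m jog '0 0.0015 0.0005 0 0 0 0; 0 0.002 0.0007 0 0 0 0'
```

```text
time_s: 27.45
position: [0.6132, 0.1335, 0.1683]
tcp_rot: [[0.787, -0.56, 0.258], [-0.481, -0.296, 0.825], [-0.386, -0.774, -0.502]]
force: [1.8, -0.8, -0.5]
opening: 0.482
time_s: 27.7
position: [0.6131, 0.1336, 0.1676]
tcp_rot: [[0.787, -0.559, 0.26], [-0.481, -0.293, 0.826], [-0.386, -0.775, -0.5]]
force: [4.5, -0.0, 5.1]
opening: 0.481
time_s: 27.95
position: [0.6133, 0.1338, 0.1673]
tcp_rot: [[0.788, -0.558, 0.262], [-0.481, -0.29, 0.827], [-0.385, -0.778, -0.497]]
force: [6.3, 0.2, 10.3]
opening: 0.48
```

```bash
python3 -m jog '0 -0.001 -0.0003 0 0 0 0; 0 -0.002 -0.0007 0 0 0 0.55; 0 -0.002 -0.0007 0 0 0 0.7; 0 -0.002 -0.0007 0 0 0 0.85; 0 -0.002 -0.0007 0 0 0 1; 0 -0.002 -0.0007 0 0 0 1;0 -0.002 -0.0007 0 0 0 1'
python3 - <<'E'
from corr import *
P,R,Ws=measure('19')
q=points('19',P,R,Ws,a);c,ax,e=fit3(q,P,a);print(len(q),c,ax,a,e)
correct(c,ax,P,R,0)
L=[cv2.resize(cv2.imread('pics/side19.png')[150:290,210:350],None,fx=2.8,fy=2.8),cv2.resize(cv2.imread('pics/top19.png')[120:260,210:350],None,fx=2.8,fy=2.8)]
cv2.imwrite('pics/s19.png',np.hstack(L))
E
```

```text
time_s: 28.82
position: [0.6119, 0.1337, 0.1663]
tcp_rot: [[0.787, -0.561, 0.257], [-0.481, -0.296, 0.826], [-0.387, -0.773, -0.502]]
force: [-0.6, -0.8, 0.1]
opening: 0.977
849 [0.6292 0.1371 0.1603] [0.5258 0.0125 0.8505] [0.4224 0.0129 0.9063] 0.0014851339629250446
mis-angle 6.736290280880005 mouth off peg line [-0.0018  0.0013  0.0008] mouth h 0.0016035888146685921 target [0.6001 0.1324 0.1686]
shift [-0.0097  0.0053 -0.0052] rot [ 3.2182  1.9029 -5.5896] rows>= 0.6284784201463538
```

View pics/s19.png

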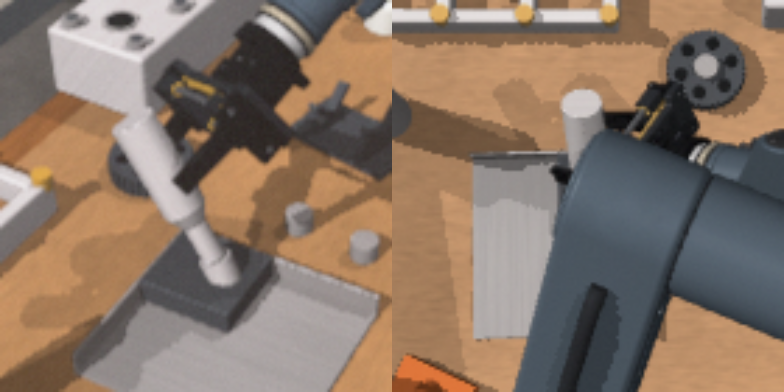

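```bash
python3 -m jog '0.005 0 0 0 0 0 1; 0.01 0 0 0 0 0 1; 0.012 0 -0.01 0 0 0 1; 0.012 0 -0.03 0 0 0 1; 0.012 0 -0.05 0 0 0 1; 0.012 0 -0.08 0 0 0 1; 0.012 0 -0.12 0 0 0 1; 0.012 0 -0.16 0 0 0 1'
python3 - <<'E'
from corr import *
s=read_state();ax0=np.array([.5258,.0125,.8505])
P,R,Ws=measure('20')
c0=np.array([.6292,.1371,.1603])
q=points('20',c0,R,Ws,ax0);c,ax,e=fit3(q,c0,ax0);print(len(q),c,ax,e)
correct(c,ax,P,R,0)
L=[cv2.resize(cv2.imread('pics/side20.png')[150:290,210:350],None,fx=2.8,fy=2.8),cv2.resize(cv2.imread('pics/top20.png')[120:260,210:350],None,fx=2.8,fy=2.8)]
cv2.imwrite('pics/s20.png',np.hstack(L))
E
```

```text
time_s: 29.92
position: [0.5795, -0.0063, 0.2434]
tcp_rot: [[0.787, -0.561, 0.259], [-0.482, -0.296, 0.825], [-0.386, -0.774, -0.503]]
force: [0.5, 0.1, -0.1]
opening: 1.003
1179 [0.6292 0.1369 0.1602] [0.5263 0.0061 0.8503] 0.0013780006027537747
mis-angle 6.774887742161322 mouth off peg line [-0.0019  0.0018  0.0009] mouth h 0.0015367471297286796 target [ 0.5594 -0.0071  0.2423]
shift [-0.0173  0.0133 -0.0031] rot [ 2.8535  1.5963 -5.6325] rows>= 0.6086643434093332
```

View pics/s20.png

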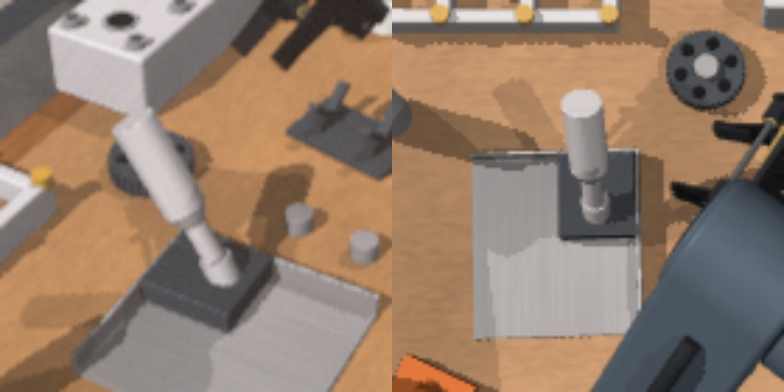

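Run:
```python
from corr import *
st=place(STAND,.578,.1346,.0305,.006);tr=place(TRAY,.5165,.1877,.0305,0)
L=[overlay(n,f'pics/{n}20.png',[(st[:1],(0,255,0)),(tr[:1],(255,0,0))],'pics/o.png',proj(n,[.56,.15,.03]),sc=8,hw=25) for n in('side','top')]
cv2.imwrite('pics/s21.png',np.hstack(L))
a0=cv2.imread('pics/top0.png').astype(int);a1=cv2.imread('pics/top20.png').astype(int)
b0=cv2.imread('pics/side0.png').astype(int);b1=cv2.imread('pics/side20.png').astype(int)
for l in('tappet_a','pulley','camshaft','jar','spray_can','wrench'):
    print(l,[np.round(o['centre'],3).tolist() for o in spot_in(l,'top')][:2])
```

```text
tappet_a []
pulley [[0.744, -0.009, 0.024]]
camshaft [[0.459, 0.486, 0.035], [0.564, 0.131, 0.036]]
jar [[0.636, -0.446, 0.076]]
spray_can [[0.678, 0.399, 0.151], [0.619, 0.138, 0.181]]
wrench [[0.43, -0.471, 0.008], [0.741, -0.009, 0.024]]
```

View pics/s21.png

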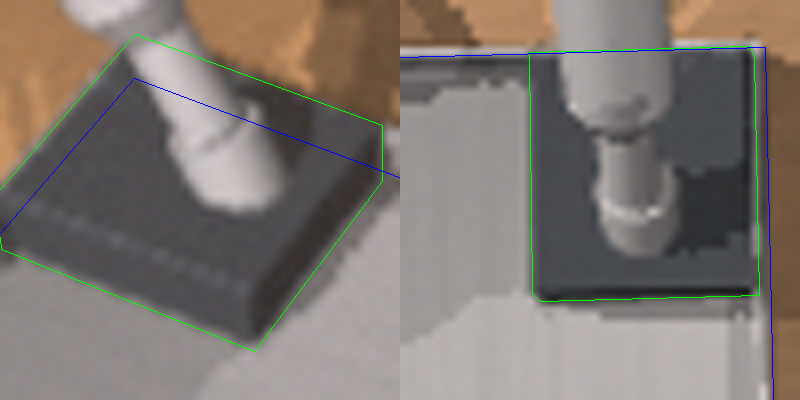

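View pics/top20.png

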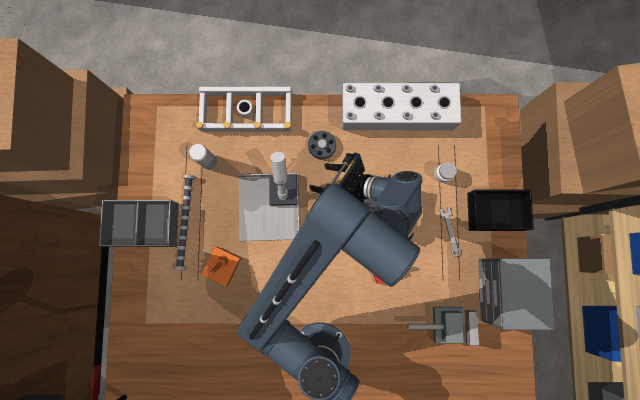

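Run:
```python
from rig import *
print(hand_in(),read_state()['time_s'])
```

```text
the job is handed in; nothing more can be done
the job is handed in; nothing more can be done
```

The stand is in the fenced corner and the bottle is neck down on the leaning peg, released, with the arm backed well away. I handed the job in at about 30 s of the allowed 72 s.

**What I did:**
- I pushed the stand against the far fence and then the right one with the open fingertips. I then nudged it towards the far fence again, and it did not move.
- I took the bottle off the V-blocks and turned it. It had turned about 5° in the grip, so I corrected the aim from the depth images before sliding it down the peg.
- I stopped when the collar pushed back with about 12 N, then let go.

**Last checks:**
- **Stand:** its outline matches the home position in the top picture, to about a pixel. The side camera disagreed by a few mm in an earlier fit, but the contact forces at both fences support it being home.
- **Bottle:** its mouth is on the collar, about 2 mm off the peg's centre line. After release it settled about 6.7° further over, which is roughly the play between the 20 mm neck and the 15 mm peg. So the mouth's centre measures 1.5 mm above the collar: one side of the rim rests on it and the other is slightly raised. It did not change as the gripper withdrew.
- **Other parts:** the pulley, camshaft, jar, spray can and wrench look undisturbed in the last top picture. The tappets were hidden from the top camera at the end, and the network did not report them there. In the last side picture both stand where they were.

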